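Turn round the drying stand

TASK

Lift the dry steel gallipots off the drying stand's pegs and stand them mouth down inside the clean tray; then put every rinsed square jar that lies on the draining mat upside down over a peg of its own, its rim down on the drip plate. When the pots are on the tray and the jars on the pegs, and not before, flip the dryer's switch lever all the way over to start it, and leave the tube rack, yellow dish and swab box where they are.

Things in the scene. Friction and masses are not known exactly. Their poses are not given: they have to be found in the camera images.
- jar0: Rinsed white square plastic jar: 44 x 44 mm outside, 90 mm long, walls and floor 3 mm (87 mm deep), about 80 g, grey bead round the open mouth. Starts on its side on the mat, mouth to the robot's left (+y) within 0.4 rad. Body +x runs from closed end to mouth. Origin on the side face that is underneath at the start, midway along; the jar's middle is 22 mm from it along body +z.
- jar0_mouth (a point): Centre of that jar's open mouth, in the plane of the rim (45 mm along body +x from the jar's middle).
- jar1: Rinsed white square plastic jar: 44 x 44 mm outside, 90 mm long, walls and floor 3 mm (87 mm deep), about 80 g, grey bead round the open mouth. Starts on its side on the mat, mouth to the robot's left (+y) within 0.4 rad. Body +x runs from closed end to mouth. Origin on the side face that is underneath at the start, midway along; the jar's middle is 22 mm from it along body +z.
- jar1_mouth (a point): Centre of that jar's open mouth, in the plane of the rim (45 mm along body +x from the jar's middle).
- jar2: Rinsed white square plastic jar: 44 x 44 mm outside, 90 mm long, walls and floor 3 mm (87 mm deep), about 80 g, grey bead round the open mouth. Starts on its side on the mat, mouth to the robot's left (+y) within 0.4 rad. Body +x runs from closed end to mouth. Origin on the side face that is underneath at the start, midway along; the jar's middle is 22 mm from it along body +z.
- jar2_mouth (a point): Centre of that jar's open mouth, in the plane of the rim (45 mm along body +x from the jar's middle).
- pot0: Dry round stainless gallipot: straight-sided, 48 mm outside diameter, 58 mm tall, wall 3 mm, closed end 4 mm thick, about 70 g. At the start it hangs mouth down over a peg of the drying stand with its rim on the drip plate. Origin at the centre of the mouth, body +z from the mouth to the closed end (up when mouth down).
- pot1: Dry round stainless gallipot: straight-sided, 48 mm outside diameter, 58 mm tall, wall 3 mm, closed end 4 mm thick, about 70 g. At the start it hangs mouth down over a peg of the drying stand with its rim on the drip plate. Origin at the centre of the mouth, body +z from the mouth to the closed end (up when mouth down).
- pot2: Dry round stainless gallipot: straight-sided, 48 mm outside diameter, 58 mm tall, wall 3 mm, closed end 4 mm thick, about 70 g. At the start it hangs mouth down over a peg of the drying stand with its rim on the drip plate. Origin at the centre of the mouth, body +z from the mouth to the closed end (up when mouth down).
- stand: Drying stand, fixed to the table: steel drip plate 250 mm (x) by 100 mm (y) by 12 mm thick with three upright pegs on its centre line, 90 mm apart along its x. Origin at the centre of the plate's underside, z up.
- peg0 (a point): Foot of a drying peg, on its axis at the plate's top face (12 mm above the table). The peg is 16 mm in diameter and stands 50 mm above the plate, its tip tapered over the last 5 mm.
- peg1 (a point): Foot of a drying peg, on its axis at the plate's top face (12 mm above the table). The peg is 16 mm in diameter and stands 50 mm above the plate, its tip tapered over the last 5 mm.
- peg2 (a point): Foot of a drying peg, on its axis at the plate's top face (12 mm above the table). The peg is 16 mm in diameter and stands 50 mm above the plate, its tip tapered over the last 5 mm.
- tray: Clean steel tray, fixed: 340 mm (x) by 180 mm (y), floor 4 mm above the table, rim 10 mm high and 4 mm thick. Origin at the centre of its underside, z up. It is on the robot's left or right; the draining mat is on the other side.
- mat: Dark ribbed rubber draining mat, fixed: 340 mm (x) by 180 mm (y), 4 mm thick, origin at the centre of its underside. The rinsed jars lie on it.
- dryer (a joint): Switch lever of the stand's dryer. About 0 = off, 1.0 = fully over (on). It stays wherever it is left. It is at most 0.1 at the start; on means past 0.8. Growing values swing it to the robot's left (+y).
- dryer_tip (a point): Outer end of the black switch lever (the middle of the black ball, 26 mm in diameter, at the lever's top, 70 mm from the hinge).
- dryer_base: Fixed white housing of the switch, 70 mm (its x) by 50 mm (its y), 25 mm high, origin at the centre of its underside; the lever's hinge is 22 mm above the origin; a light push of about 1 N on the ball moves the lever. The lever swings in the vertical plane of the housing's x axis: at 0 its tip leans towards the housing's -x, at 1.0 towards +x.
- tube_rack: Bystander: white rack 70 x 200 mm, 96 mm high, full of capped sample tubes; origin at the centre of its underside. Leave alone.
- dish: Bystander: low yellow plastic dish 70 x 120 mm, 32 mm high; origin at the centre of its underside. Leave alone.
- swab_box: Bystander: cardboard swab box 80 x 120 x 60 mm; origin at the centre of its underside. Leave alone.
Not all that is in view belongs to the job. What is shaped like the pot0 but purple or turquoise is not meant.

How it is judged:
By the outcome, as a careful person would: the job done as asked, in the order asked, and still so for the second after the job is handed in, with the robot touching nothing.
Of jar0, jar1, jar2 only 2 to 3 are there at a start; the rules pass over those that are not, and their reading is None.
Of pot0, pot1, pot2 only 2 to 3 are there at a start; the rules pass over those that are not, and their reading is None.
At some moment in a run one of jar0, jar1, jar2 may be knocked a few centimetres aside while the robot is not near it.
It also fails if it takes over 210 s, if anything falls off the work surface, if the arm or the gripper's body presses on something with over 40 N, if the wrist force passes 120 N, or if a joint passes its speed limit or range.

ROBOT

A 6-joint arm with a two-finger parallel gripper is mounted at the origin on the work surface. World frame = base frame: x ahead of the robot, y to its left, z up, the work surface at z = 0. Lengths are in mm, angles in rad, forces in N, time in s.
With the tool pointing down it reaches from about 275 to 750 mm from the base axis. Payload 10.2 kg.
Tool frame: the origin (TCP) lies at the very end of the fingers, on their centre line; the grasp point (between the pads) lies 19 mm behind it; z points along the fingers, y is the direction in which the jaws open and shut (so a half turn about z gives the same grasp; the last joint's range is limited). The gripper opens to 85 mm and grips with 20 to 120 N. Pads are 22 mm wide; open, the fingers measure 114 mm over their backs; the gripper's body (76 mm by 85 mm) begins 54 mm behind the grasp point. The pads swing forward as they close: fully open they stand 13 mm farther back than shut.
Start: joints at [-1.493, 0.313, 1.498, -0, 1.331, -0.223], TCP at [155.536, -501.437, 200.694] pointing down, gripper open.
Joint ranges: [-2.94, 2.94], [-0.97, 2.17], [0.19, 2.56], [-1.23, 4.37], [0.02, 3.11], [-2.88, 2.88]. Speed limits (rad/s): [2.39, 2.39, 3.01, 3.14, 3.14, 3.14].

INTERFACE

Orientations are given as a unit quaternion [w, x, y, z].
In Python, from rig import sensors, imaging, ctrl gives the robot as it stands.
- The arm moves only by the shell command python3 -m creep 'ROWS' [FORCE]. ROWS is JSON, a list of rows, each an object with "grip": the finger opening in mm, from 0 to 85.4; "linear": the shift along the tool's x, y, z in mm, a list of three; "rot": the turn, a rotation vector about the tool's x, y, z in rad, a list of three. A call has 1 to 12 rows; each row shifts and turns the commanded pose from where the row before left it, along the tool's axes as they then stand; what a row does not reach is not made up. A row lasts 1/12 s, in which the tool goes at most 41.7 mm and 7.16 degrees, less where a joint would pass 70% of its speed; a pose out of reach is approached as far as the arm can. A call with a gripper value outside its range is refused whole. The fingers move at their own pace and stop on an object; FORCE is the grip in N (left out, the last holds). Time passes only in rows, so rows that do not move let the fingers close. It gives the time, the measured TCP pose, the force and the opening at its end, in the units of the state.
- sensors.sense(): the state, without advancing time (a new reading comes with each control period).
- imaging.capture(name): name is "scene" or "top"; returns (picture, depth): 420x560x3 uint8, red, green, blue; 420x560 float32, mm along the optical axis (not along the pixel's ray), 0 where there is no reading.
- imaging.camera_params(name): a dict with "intrinsics" (3x3 intrinsics, pixels), "R" (3x3) and "t" (3): a world point X has camera coordinates R X + t. Camera axes: x right, y down, z forward; pixel columns grow to the right and rows downward; lengths in mm; the calibration is good to about 2 mm. A picture is of the moment at which its call begins. camera_params takes no time and is no camera call.
- ctrl.finish_job(): hands the job in, once; it reports no verdict.
The state is a dict: "time_s": time; "joints": joint angles; "dq": joint speeds; "tau": joint torques, N m; "eef_pos": TCP position; "ee_rot": TCP orientation; "force": force on the tool from outside, world axes, zero at the start; "wrist_torque": the same for the moment, N m; "grip_width": opening from 0.0 (shut) to 1.0 (fully open).
Only numpy, scipy, OpenCV 4.12 (cv2) and the standard library are available. Lean on these libraries where they do the work, as an engineer would, in place of code of your own. Each camera call takes 0.05 s, during which the arm holds its last target.

## Working session

There is one attempt and no reset: what is moved stays moved. The work goes in short steps, Python scripts to look and compute and a shell command to move; the robot and the scene stay as the last step left them, time stands still between calls to the robot, and variables do not carry over. Pictures are saved under pics/ and viewed, and the job is handed in when it is done.

```bash
ls -la; mkdir -p pics; python3 - <<'E'
from rig import sensors, imaging, ctrl
import cv2,numpy as np
np.set_printoptions(precision=3,suppress=True)
for n in ("scene","top"):
    p,d=imaging.capture(n); cv2.imwrite(f"pics/{n}0.png",p[:,:,::-1]); np.save(f"pics/{n}0_d.npy",d)
    print(n,{k:np.array(v) for k,v in imaging.camera_params(n).items()})
print(sensors.sense())
E
```

```text
total 12
drwxr-xr-x  3 agent agent 4096 Dec  7 14:33 .
drwxr-xr-x 23 root  root  4096 Dec  7 14:33 ..
drwxr-xr-x  2 agent agent 4096 Dec  7 14:33 pics
scene {'intrinsics': array([[505.819,   0.   , 285.194],
       [  0.   , 505.819, 216.291],
       [  0.   ,   0.   ,   1.   ]]), 'R': array([[-0.066,  0.998, -0.022],
       [ 0.564,  0.019, -0.826],
       [-0.823, -0.066, -0.563]]), 't': array([   8.774, -276.322, 1695.015])}
top {'intrinsics': array([[499.822,   0.   , 278.926],
       [  0.   , 499.822, 203.013],
       [  0.   ,   0.   ,   1.   ]]), 'R': array([[ 0.029, -1.   , -0.009],
       [-0.993, -0.028, -0.111],
       [ 0.111,  0.012, -0.994]]), 't': array([   2.495,  577.896, 1245.098])}
{'time_s': 0.1, 'joints': array([-1.493,  0.313,  1.498, -0.   ,  1.331, -0.223]), 'dq': array([-0.001, -0.001, -0.002, -0.   ,  0.   ,  0.001]), 'tau': array([  0.002, -41.29 , -26.014,  -0.   ,   0.003,   0.   ]), 'eef_pos': array([ 155.53 , -501.166,  200.208]), 'ee_rot': array([-0.001,  0.989,  0.15 ,  0.   ]), 'force': array([-0.339, -0.584, -0.735]), 'wrist_torque': array([-0.01 ,  0.021, -0.004]), 'grip_width': 0.9967377381994084}
```

View pics/scene0.png

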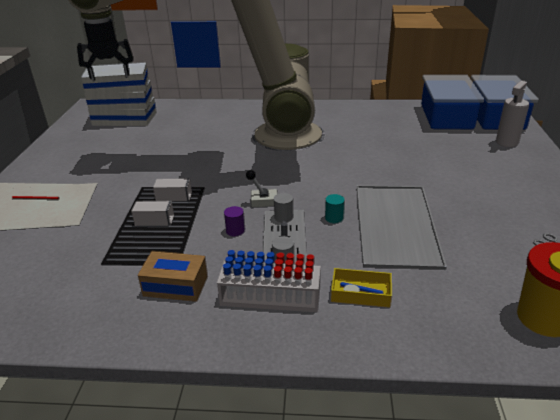

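View pics/top0.png

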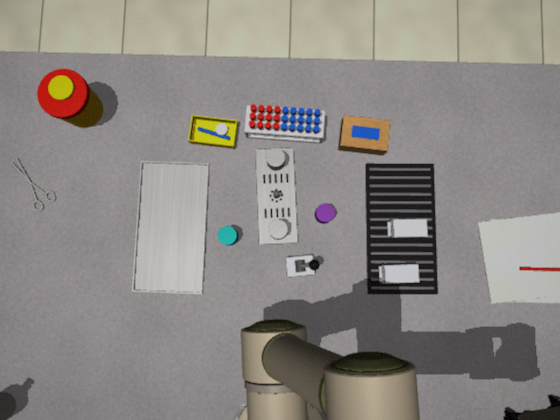

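The top view shows two steel pots on the pegs at about (277,158) and (279,228), and an empty middle peg at (276,195). Two white jars lie on the mat at (408,228) and (400,273). The tray is on the left at (172,227). The lever housing is at (302,265), with its black ball at (314,265).

Things that could be mistaken for a target are the purple pot (325,213) and the turquoise pot (228,235). Both are decoys. I'll check a close crop next.

```bash
python3 - <<'E'
import cv2
a=cv2.imread('pics/top0.png')
cv2.imwrite('pics/top0c.png',cv2.resize(a[140:300,210:450],None,fx=3.3,fy=3.3,interpolation=cv2.INTER_CUBIC))
a=cv2.imread('pics/scene0.png')
cv2.imwrite('pics/scene0c.png',cv2.resize(a[150:310,100:360],None,fx=3,fy=3,interpolation=cv2.INTER_CUBIC))
E
cat > h.py <<'E'
import numpy as np,cv2
from scipy.spatial.transform import Rotation as Rot
from rig import sensors, imaging, ctrl
np.set_printoptions(precision=2,suppress=True)
def cap(n,f=None):
    p,d=imaging.capture(n)
    if f: cv2.imwrite('pics/'+f,p[:,:,::-1])
    return p,d
def P(n):
    c=imaging.camera_params(n); return np.array(c['intrinsics']),np.array(c['R']),np.array(c['t'])
def cast(n,uv,z):
    K,R,t=P(n); uv=np.atleast_2d(uv).astype(float)
    d=np.c_[uv,np.ones(len(uv))]@np.linalg.inv(K).T@R; C=-R.T@t
    return C+d*((z-C[2])/d[:,2])[:,None]
def cloud(n,d):
    K,R,t=P(n); v,u=np.mgrid[:d.shape[0],:d.shape[1]]
    c=np.dstack([(u-K[0,2])/K[0,0]*d,(v-K[1,2])/K[1,1]*d,d])
    w=(c-t)@R; w[d==0]=np.nan; return w
def proj(n,X):
    K,R,t=P(n); c=np.atleast_2d(X)@R.T+t; c=c@K.T; return c[:,:2]/c[:,2:]
def tool(target, yaw=None):
    "shift in tool axes from measured pose to world target (TCP)"
    s=sensors.sense(); w,x,y,z=s['ee_rot']; R=Rot.from_quat([x,y,z,w])
    return R.inv().apply(np.array(target)-s['eef_pos'])
E
python3 - <<'E'
from h import *
for n in('top','scene'):
    d=np.load(f'pics/{n}0_d.npy'); w=cloud(n,d)
    if n=='top':
        for u,v in [(277,158),(279,228),(276,195),(408,228),(400,273),(314,265),(172,227),(325,213),(228,235),(300,300)]: print(u,v,d[v,u],w[v,u])
    else:
        for u,v in [(284,200),(283,240),(172,185),(155,208),(251,175)]: print(u,v,w[v,u])
E
```

```text
277 158 1251.9958 [686.63  26.56  70.22]
279 228 1233.9402 [511.48  16.49  68.67]
276 195 1254.7542 [594.84  26.55  57.17]
408 228 1251.7701 [ 521.93 -306.24   47.86]
400 273 1239.406 [ 409.66 -286.45   47.99]
314 265 1194.4589 [423.64 -69.99  97.49]
172 227 1302.1066 [510.19 295.93   3.41]
325 213 1246.4814 [552.73 -97.    59.25]
228 235 1243.4696 [491.1  142.93  58.37]
300 300 1280.937 [332.63 -41.91   0.63]
284 200 [520.5   24.01  68.95]
283 240 [683.02  32.88  70.34]
172 185 [ 420.74 -280.95   46.5 ]
155 208 [ 530.97 -295.84   45.77]
251 175 [437.28 -65.43  89.68]
```

View pics/top0c.png

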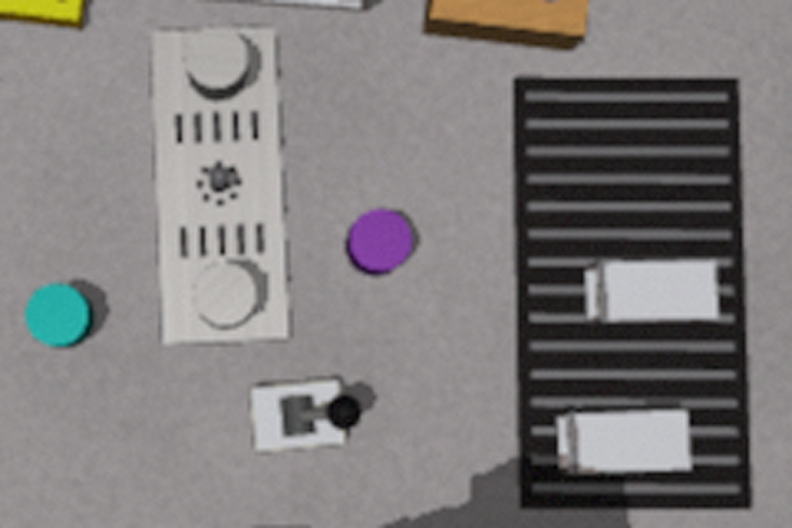

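View pics/scene0c.png

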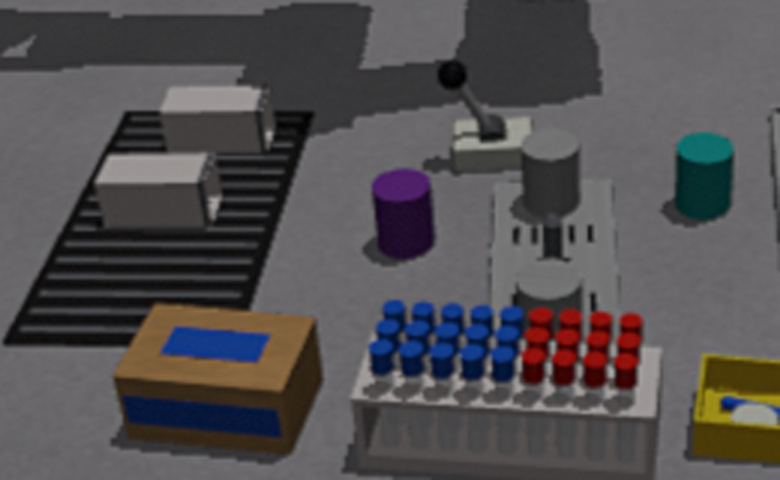

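The crops confirm two grey steel pots on the front and back pegs, and two white jars with their beaded mouths to the left. Purple and turquoise are decoys. Next I'll measure precisely.

```bash
cat > meas.py <<'E'
from h import *
def blobs(n,w,zlo,zhi,box,minpx=60):
    m=((w[...,2]>zlo)&(w[...,2]<zhi)&(w[...,0]>box[0])&(w[...,0]<box[1])&(w[...,1]>box[2])&(w[...,1]<box[3])).astype(np.uint8)
    k,l,st,c=cv2.connectedComponentsWithStats(m)
    return [l==i for i in range(1,k) if st[i,4]>=minpx]
def topview(n,m,z):
    v,u=np.nonzero(m)
    X=cast(n,np.c_[u,v],z)[:,:2].astype(np.float32)
    (cx,cy),(a,b),ang=cv2.minAreaRect(X)
    return X.mean(0),(cx,cy),(a,b),ang,len(X)
if __name__=='__main__':
    d=np.load('pics/top0_d.npy'); w=cloud('top',d)
    print('pots');
    for m in blobs('top',w,64,78,(440,730,-30,80)): print(topview('top',m,70), np.nanmedian(w[m][:,2]))
    print('jars')
    for m in blobs('top',w,40,56,(340,660,-420,-180)): print(topview('top',m,48), np.nanmedian(w[m][:,2]))
    print('plate')
    for m in blobs('top',w,7,16,(440,740,-60,100)): print(topview('top',m,12))
    print('pegtip')
    for m in blobs('top',w,45,64,(570,630,-10,60),5): print(topview('top',m,60))
    print('decoys')
    for m in blobs('top',w,50,64,(440,640,-140,-60)): print(topview('top',m,58))
    for m in blobs('top',w,50,64,(440,640,90,180)): print(topview('top',m,58))
    print('dryer')
    for m in blobs('top',w,18,30,(380,480,-120,20)): print(topview('top',m,25))
    for m in blobs('top',w,75,110,(380,480,-120,20),5): print(topview('top',m,85),w[m].max(0),w[m].mean(0))
    # mat/tray by colour
    img=cv2.imread('pics/top0.png'); g=img.max(2)
    mm=((g<45)&(w[...,0]>330)&(w[...,1]<-170)&(w[...,1]>-430)).astype(np.uint8)
    mm=cv2.morphologyEx(mm,cv2.MORPH_CLOSE,np.ones((9,9)))
    k,l,st,c=cv2.connectedComponentsWithStats(mm); print('mat',topview('top',l==1+st[1:,4].argmax(),4))
    print('tray corners',cast('top',[(142,163),(209,163),(202,293),(133,292)],10))
    for n,box in (('rack',(700,820,-100,110)),('dish',(700,820,115,260)),('box',(700,820,-300,-110))):
        q=(w[...,2]>15)&(w[...,0]>box[0]-50)&(w[...,0]<box[1])&(w[...,1]>box[2])&(w[...,1]<box[3]); print(n,np.nanpercentile(w[q],[1,99],axis=0))
E
python3 meas.py
```

```text
pots
(array([687.48,  31.95], dtype=float32), (686.5887451171875, 31.600528717041016), (45.853450775146484, 45.143959045410156), 1.5941922664642334, 278) 69.63297128139439
(array([508.3 ,  20.66], dtype=float32), (508.8368835449219, 21.346309661865234), (44.40345764160156, 44.40678405761719), 1.6179428100585938, 290) 69.8755669544861
jars
(array([ 521.58, -306.23], dtype=float32), (521.4200439453125, -305.8643493652344), (43.98716735839844, 92.21131896972656), 3.4722306728363037, 635) 47.91250211940197
(array([ 407.45, -285.35], dtype=float32), (407.200927734375, -284.8931579589844), (44.20401382446289, 91.83098602294922), 1.6840391159057617, 658) 47.93555831606231
plate
(array([594.75,  28.03], dtype=float32), (596.1968994140625, 27.801956176757812), (254.76710510253906, 100.56369018554688), 4.19012975692749, 2708)
pegtip
(array([597.75,  28.08], dtype=float32), (596.9744873046875, 27.822473526000977), (15.163970947265625, 12.533413887023926), 1.6708770990371704, 32)
decoys
(array([553.31, -95.23], dtype=float32), (554.1156616210938, -95.81370544433594), (45.77308654785156, 46.20584
[... 254 characters left out ...]
7.1464729309082), (49.765045166015625, 69.46977233886719), 7.329995632171631, 373)
(array([423.49, -68.84], dtype=float32), (423.460693359375, -68.34446716308594), (23.721664428710938, 23.937744140625), 46.28742218017578, 92) [435.58 -56.19 100.23] [423.57 -68.35  93.09]
mat (array([ 535.4 , -296.62], dtype=float32), (525.408447265625, -297.552001953125), (335.6097717285156, 177.2208251953125), 1.3043441772460938, 7258)
tray corners [[675.92 382.41  10.  ]
 [680.72 205.95  10.  ]
 [343.54 208.82  10.  ]
 [340.84 385.52  10.  ]]
rack [[664.21 -85.15  15.52]
 [814.52 107.68 100.28]]
dish [[722.67 137.18  15.12]
 [801.45 259.16  36.37]]
box [[ 715.44 -252.39   18.15]
 [ 800.2  -132.02   65.46]]
```

```bash
python3 - <<'E'
from h import *
print(tool([508.6,21,200]))
E
```

```text
[ 491.93 -394.11    0.76]
```

```bash
python3 -m creep '[{"grip":85,"linear":[28,-22,0],"rot":[0,0,0]},{"grip":85,"linear":[28,-22,0],"rot":[0,0,0]},{"grip":85,"linear":[28,-22,0],"rot":[0,0,0]},{"grip":85,"linear":[28,-22,0],"rot":[0,0,0]},{"grip":85,"linear":[28,-22,0],"rot":[0,0,0]},{"grip":85,"linear":[28,-22,0],"rot":[0,0,0]},{"grip":85,"linear":[28,-22,0],"rot":[0,0,0]},{"grip":85,"linear":[28,-22,0],"rot":[0,0,0]},{"grip":85,"linear":[28,-22,0],"rot":[0,0,0]},{"grip":85,"linear":[28,-22,0],"rot":[0,0,0]},{"grip":85,"linear":[28,-22,0],"rot":[0,0,0]},{"grip":85,"linear":[28,-22,0],"rot":[0,0,0]}]' 40
python3 -m creep '[{"grip":85,"linear":[26,-22,0],"rot":[0,0,0]},{"grip":85,"linear":[26,-22,0],"rot":[0,0,0]},{"grip":85,"linear":[26,-22,0],"rot":[0,0,0]},{"grip":85,"linear":[26,-22,0],"rot":[0,0,0]},{"grip":85,"linear":[26,-21,0],"rot":[0,0,0]},{"grip":85,"linear":[26,-21,0],"rot":[0,0,0]},{"grip":85,"linear":[0,0,0],"rot":[0,0,0.08]},{"grip":85,"linear":[0,0,0],"rot":[0,0,0.08]},{"grip":85,"linear":[0,0,0],"rot":[0,0,0.08]},{"grip":85,"linear":[0,0,0],"rot":[0,0,0]}]'
python3 - <<'E'
from h import *
s=sensors.sense(); print(s['joints'],s['force'],s['ee_rot'])
print(tool([508.6,21,31]))
E
```

```text
time_s: 1.1
eef_pos: [398.8, -148.0, 200.6]
ee_rot: [-0.0, 0.989, 0.15, -0.0]
force: [-0.6, -1.1, 1.0]
grip_width: 0.996
time_s: 1.93
eef_pos: [508.6, 20.9, 200.3]
ee_rot: [-0.0, 1.0, 0.029, -0.0]
force: [-0.5, -0.8, -0.1]
grip_width: 0.995
[-0.19  0.28  1.54 -0.    1.32  1.32] [-0.48 -0.78 -0.1 ] [-0.    1.    0.03 -0.  ]
[  0.2   -0.07 169.3 ]
```

```bash
python3 -m creep '[{"grip":85,"linear":[0,0,30],"rot":[0,0,0]},{"grip":85,"linear":[0,0,30],"rot":[0,0,0]},{"grip":85,"linear":[0,0,30],"rot":[0,0,0]},{"grip":85,"linear":[0,0,25],"rot":[0,0,0]},{"grip":85,"linear":[0,0,20],"rot":[0,0,0]},{"grip":85,"linear":[0,0,15],"rot":[0,0,0]},{"grip":85,"linear":[0,0,10],"rot":[0,0,0]},{"grip":85,"linear":[0,0,9],"rot":[0,0,0]},{"grip":85,"linear":[0,0,0],"rot":[0,0,0]},{"grip":45,"linear":[0,0,0],"rot":[0,0,0]},{"grip":40,"linear":[0,0,0],"rot":[0,0,0]},{"grip":40,"linear":[0,0,0],"rot":[0,0,0]}]' 40
python3 -m creep '[{"grip":40,"linear":[0,0,0],"rot":[0,0,0]},{"grip":40,"linear":[0,0,0],"rot":[0,0,0]},{"grip":40,"linear":[0,0,0],"rot":[0,0,0]},{"grip":40,"linear":[0,0,0],"rot":[0,0,0]}]'
python3 - <<'E'
from h import *
cap('scene','s1.png'); print(sensors.sense()['grip_width']*85.4)
E
```

```text
time_s: 2.93
eef_pos: [509.2, 20.5, 32.5]
ee_rot: [0.0, 1.0, 0.031, 0.001]
force: [0.3, 0.2, -0.4]
grip_width: 0.594
time_s: 3.27
eef_pos: [509.4, 20.6, 33.0]
ee_rot: [0.0, 1.0, 0.031, 0.001]
force: [-1.9, -0.1, 6.0]
grip_width: 0.53
45.17119134713715
```

View pics/s1.png

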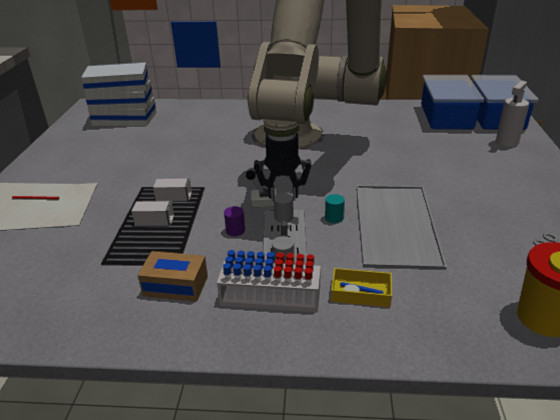

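The gripper is round the front pot at (284,200). I'll lift it and check the width.

```bash
python3 -m creep '[{"grip":40,"linear":[0,0,0],"rot":[0,0,0]},{"grip":40,"linear":[0,0,0],"rot":[0,0,0]},{"grip":40,"linear":[0,0,-10],"rot":[0,0,0]},{"grip":40,"linear":[0,0,-15],"rot":[0,0,0]},{"grip":40,"linear":[0,0,-15],"rot":[0,0,0]},{"grip":40,"linear":[0,0,-15],"rot":[0,0,0]},{"grip":40,"linear":[0,0,-15],"rot":[0,0,0]},{"grip":40,"linear":[0,0,-15],"rot":[0,0,0]},{"grip":40,"linear":[0,0,-15],"rot":[0,0,0]},{"grip":40,"linear":[0,0,-10],"rot":[0,0,0]}]'
python3 - <<'E'
from h import *
p,d=cap('scene','s2.png'); cv2.imwrite('pics/s2c.png',cv2.resize(p[120:280,200:420,::-1],None,fx=3,fy=3))
print(tool([450,295,140]))
E
```

```text
time_s: 4.15
eef_pos: [509.1, 20.6, 144.0]
ee_rot: [0.0, 1.0, 0.031, 0.001]
force: [-0.5, -0.2, -0.3]
grip_width: 0.528
[ -43.02 -277.65    4.66]
```

View pics/s2c.png

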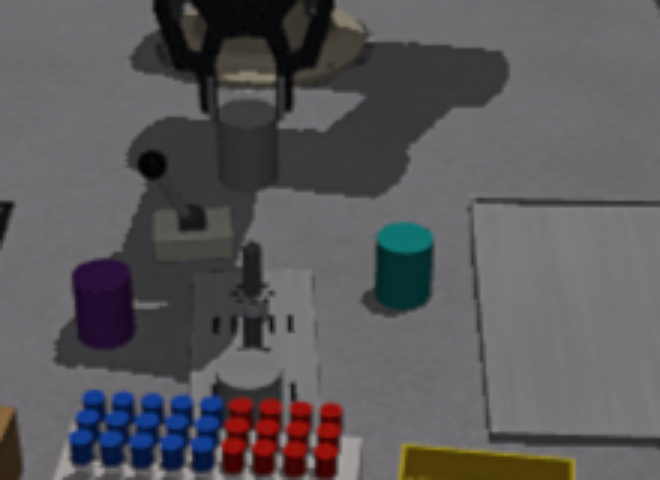

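The pot is held level and has cleared the peg. I'll move it over the tray.

```bash
python3 -m creep '[{"grip":40,"linear":[-3.6,-23.1,0.4],"rot":[0,0,0]},{"grip":40,"linear":[-3.6,-23.1,0.4],"rot":[0,0,0]},{"grip":40,"linear":[-3.6,-23.1,0.4],"rot":[0,0,0]},{"grip":40,"linear":[-3.6,-23.1,0.4],"rot":[0,0,0]},{"grip":40,"linear":[-3.6,-23.1,0.4],"rot":[0,0,0]},{"grip":40,"linear":[-3.6,-23.1,0.4],"rot":[0,0,0]},{"grip":40,"linear":[-3.6,-23.1,0.4],"rot":[0,0,0]},{"grip":40,"linear":[-3.6,-23.1,0.4],"rot":[0,0,0]},{"grip":40,"linear":[-3.6,-23.1,0.4],"rot":[0,0,0]},{"grip":40,"linear":[-3.6,-23.1,0.4],"rot":[0,0,0]},{"grip":40,"linear":[-3.6,-23.1,0.4],"rot":[0,0,0]},{"grip":40,"linear":[-3.6,-23.1,0.4],"rot":[0,0,0]}]'
python3 -m creep '[{"grip":40,"linear":[0,0,20],"rot":[0,0,0]},{"grip":40,"linear":[0,0,20],"rot":[0,0,0]},{"grip":40,"linear":[0,0,20],"rot":[0,0,0]},{"grip":40,"linear":[0,0,20],"rot":[0,0,0]},{"grip":40,"linear":[0,0,15],"rot":[0,0,0]},{"grip":40,"linear":[0,0,9],"rot":[0,0,0]},{"grip":40,"linear":[0,0,5],"rot":[0,0,0]},{"grip":40,"linear":[0,0,0],"rot":[0,0,0]}]'
```

```text
time_s: 5.2
eef_pos: [448.1, 295.8, 136.7]
ee_rot: [0.0, 1.0, 0.03, -0.0]
force: [0.2, -0.0, -1.1]
grip_width: 0.53
time_s: 5.87
eef_pos: [448.4, 294.6, 27.3]
ee_rot: [0.0, 1.0, 0.03, -0.001]
force: [-0.1, -0.3, -1.2]
grip_width: 0.533
```

```bash
python3 -m creep '[{"grip":40,"linear":[0,0,2],"rot":[0,0,0]},{"grip":40,"linear":[0,0,1],"rot":[0,0,0]},{"grip":40,"linear":[0,0,0],"rot":[0,0,0]}]'

```

```text
time_s: 6.12
eef_pos: [449.0, 294.8, 25.4]
ee_rot: [-0.0, 1.0, 0.03, 0.0]
force: [0.2, 0.5, -0.7]
grip_width: 0.525
```

```bash
python3 -m creep '[{"grip":40,"linear":[0,0,1],"rot":[0,0,0]},{"grip":40,"linear":[0,0,1],"rot":[0,0,0]},{"grip":40,"linear":[0,0,0],"rot":[0,0,0]}]'

```

```text
time_s: 6.37
eef_pos: [449.5, 294.9, 24.9]
ee_rot: [-0.0, 1.0, 0.031, 0.001]
force: [-4.4, -2.4, 15.1]
grip_width: 0.528
```

Contact, at about 15 N upward. I'll release slowly and retreat.

```bash
python3 -m creep '[{"grip":50,"linear":[0,0,-1],"rot":[0,0,0]},{"grip":58,"linear":[0,0,0],"rot":[0,0,0]},{"grip":70,"linear":[0,0,0],"rot":[0,0,0]},{"grip":82,"linear":[0,0,0],"rot":[0,0,0]},{"grip":85,"linear":[0,0,0],"rot":[0,0,0]},{"grip":85,"linear":[0,0,0],"rot":[0,0,0]},{"grip":85,"linear":[0,0,-10],"rot":[0,0,0]},{"grip":85,"linear":[0,0,-20],"rot":[0,0,0]},{"grip":85,"linear":[0,0,-30],"rot":[0,0,0]},{"grip":85,"linear":[0,0,-40],"rot":[0,0,0]},{"grip":85,"linear":[0,0,-40],"rot":[0,0,0]},{"grip":85,"linear":[0,0,-20],"rot":[0,0,0]}]'
python3 - <<'E'
from h import *
from meas import *
p,d=cap('top','t3.png'); w=cloud('top',d)
p,d=cap('scene','s3.png')
m=blobs('top',w,55,72,(340,700,200,390)); print([topview('top',q,62) for q in m])
m=blobs('top',w,64,78,(640,730,-30,80)); print([topview('top',q,70) for q in m])
m=blobs('top',w,52,66,(470,640,-30,80),5); print([topview('top',q,61) for q in m])
q=(w[...,2]>85)&(w[...,0]>690)&(w[...,0]<850)&(w[...,1]>-90)&(w[...,1]<110);print('rack',np.nanpercentile(w[q],[1,99],axis=0))
print(tool([686.9,31.8,190]))
E
```

```text
time_s: 7.37
eef_pos: [449.8, 295.2, 189.6]
ee_rot: [-0.001, 1.0, 0.03, 0.003]
force: [0.3, 0.7, 0.9]
grip_width: 0.994
[(array([433.62, 291.71], dtype=float32), (432.3561706542969, 291.2572326660156), (14.742277145385742, 39.4508171081543), 1.6537357568740845, 73)]
[(array([687.41,  32.2 ], dtype=float32), (686.5872192382812, 31.600486755371094), (45.856353759765625, 45.143959045410156), 1.5941965579986572, 278)]
[(array([598.1 ,  27.84], dtype=float32), (598.1026611328125, 27.839248657226562), (12.633960723876953, 12.523317337036133), 1.6708840131759644, 32), (array([508.85,  21.92], dtype=float32), (509.33331298828125, 21.470691680908203), (14.060184478759766, 14.046381950378418), 46.6728630065918, 32)]
rack [[751.83 -72.98  85.51]
 [812.1   97.49 101.31]]
[220.15 277.51  -0.41]
```

View pics/s3.png

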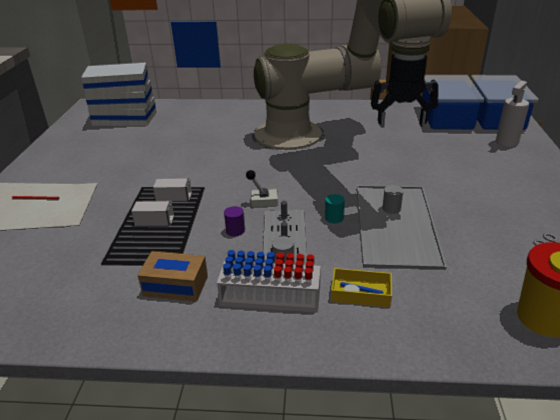

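Pot 0 stands mouth down in the tray at (393,199). The back pot is unmoved. The bare pegs measure (508.9,21.8) and (598.1,27.8). I'll fetch the back pot; the rack front is at x ≈ 750, so there is clearance.

```bash
python3 -m creep '[{"grip":85,"linear":[18.3,23.1,0],"rot":[0,0,0]},{"grip":85,"linear":[18.3,23.1,0],"rot":[0,0,0]},{"grip":85,"linear":[18.3,23.1,0],"rot":[0,0,0]},{"grip":85,"linear":[18.3,23.1,0],"rot":[0,0,0]},{"grip":85,"linear":[18.3,23.1,0],"rot":[0,0,0]},{"grip":85,"linear":[18.3,23.1,0],"rot":[0,0,0]},{"grip":85,"linear":[18.3,23.1,0],"rot":[0,0,0]},{"grip":85,"linear":[18.3,23.1,0],"rot":[0,0,0]},{"grip":85,"linear":[18.3,23.1,0],"rot":[0,0,0]},{"grip":85,"linear":[18.3,23.1,0],"rot":[0,0,0]},{"grip":85,"linear":[18.3,23.1,0],"rot":[0,0,0]},{"grip":85,"linear":[18.3,23.1,0],"rot":[0,0,0]}]'
python3 -m creep '[{"grip":85,"linear":[0,0,0],"rot":[0,0,0]}]'
python3 - <<'E'
from h import *
print(tool([686.9,31.8,33]))
E
```

```text
time_s: 8.47
eef_pos: [685.1, 30.2, 183.0]
ee_rot: [-0.0, 1.0, 0.03, -0.001]
force: [0.2, 0.1, -0.7]
grip_width: 0.995
time_s: 8.55
eef_pos: [686.4, 26.9, 181.7]
ee_rot: [0.0, 1.0, 0.028, -0.001]
force: [-0.2, 0.1, -0.6]
grip_width: 0.993
[  1.1   -4.95 148.72]
```

```bash
python3 -m creep '[{"grip":85,"linear":[0.5,-2,15],"rot":[0,0,0]},{"grip":85,"linear":[0.5,-2,20],"rot":[0,0,0]},{"grip":85,"linear":[0,0,20],"rot":[0,0,0]},{"grip":85,"linear":[0,0,20],"rot":[0,0,0]}]'
python3 - <<'E'
from h import *
print(tool([686.9,31.8,33]))
E
```

```text
time_s: 8.88
eef_pos: [684.8, 35.9, 107.3]
ee_rot: [-0.0, 1.0, 0.031, -0.001]
force: [0.3, 0.2, -0.1]
grip_width: 0.995
[ 1.92  4.26 74.25]
```

```bash
python3 -m creep '[{"grip":85,"linear":[0,0,0],"rot":[0,0,0]},{"grip":85,"linear":[0,0,0],"rot":[0,0,0]},{"grip":85,"linear":[0,0,0],"rot":[0,0,0]}]'
python3 - <<'E'
from h import *
print(tool([686.9,31.8,33]))
E
```

```text
time_s: 9.13
eef_pos: [685.9, 35.5, 110.2]
ee_rot: [0.0, 1.0, 0.03, 0.001]
force: [0.1, -0.3, 0.3]
grip_width: 0.992
[ 0.67  3.74 77.18]
```

```bash
python3 -m creep '[{"grip":85,"linear":[0.5,2,10],"rot":[0,0,0]},{"grip":85,"linear":[0.5,1.7,15],"rot":[0,0,0]},{"grip":85,"linear":[0,0,17],"rot":[0,0,0]},{"grip":85,"linear":[0,0,15],"rot":[0,0,0]},{"grip":85,"linear":[0,0,12],"rot":[0,0,0]},{"grip":85,"linear":[0,0,8],"rot":[0,0,0]},{"grip":85,"linear":[0,0,0],"rot":[0,0,0]},{"grip":60,"linear":[0,0,0],"rot":[0,0,0]},{"grip":40,"linear":[0,0,0],"rot":[0,0,0]},{"grip":40,"linear":[0,0,0],"rot":[0,0,0]},{"grip":40,"linear":[0,0,0],"rot":[0,0,0]},{"grip":40,"linear":[0,0,0],"rot":[0,0,0]}]'
python3 -m creep '[{"grip":40,"linear":[0,0,0],"rot":[0,0,0]},{"grip":40,"linear":[0,0,0],"rot":[0,0,0]},{"grip":40,"linear":[0,0,0],"rot":[0,0,0]},{"grip":40,"linear":[0,0,0],"rot":[0,0,0]}]'
```

```text
time_s: 10.13
eef_pos: [687.4, 31.7, 33.4]
ee_rot: [0.0, 1.0, 0.03, 0.001]
force: [-1.7, -0.8, 5.5]
grip_width: 0.536
time_s: 10.47
eef_pos: [687.4, 31.7, 33.4]
ee_rot: [0.0, 1.0, 0.03, 0.001]
force: [-2.5, -0.9, 6.3]
grip_width: 0.53
```

```bash
python3 -m creep '[{"grip":40,"linear":[0,0,-10],"rot":[0,0,0]},{"grip":40,"linear":[0,0,-15],"rot":[0,0,0]},{"grip":40,"linear":[0,0,-15],"rot":[0,0,0]},{"grip":40,"linear":[0,0,-15],"rot":[0,0,0]},{"grip":40,"linear":[0,0,-15],"rot":[0,0,0]},{"grip":40,"linear":[0,0,-15],"rot":[0,0,0]},{"grip":40,"linear":[0,0,-15],"rot":[0,0,0]},{"grip":40,"linear":[0,0,-10],"rot":[0,0,0]},{"grip":40,"linear":[0,0,0],"rot":[0,0,0]}]'
python3 - <<'E'
from h import *
print(tool([550,295,143]))
E
```

```text
time_s: 11.22
eef_pos: [687.7, 31.7, 144.9]
ee_rot: [0.0, 1.0, 0.03, 0.002]
force: [-0.3, 0.7, -0.6]
grip_width: 0.527
[-121.44 -271.15    1.13]
```

```bash
python3 -m creep '[{"grip":40,"linear":[-6,-13.5,0],"rot":[0,0,0]},{"grip":40,"linear":[-12,-27,0],"rot":[0,0,0]},{"grip":40,"linear":[-12,-27,0],"rot":[0,0,0]},{"grip":40,"linear":[-12,-27,0],"rot":[0,0,0]},{"grip":40,"linear":[-12,-27,0],"rot":[0,0,0]},{"grip":40,"linear":[-12,-27,0],"rot":[0,0,0]},{"grip":40,"linear":[-12,-27,0],"rot":[0,0,0]},{"grip":40,"linear":[-12,-27,0],"rot":[0,0,0]},{"grip":40,"linear":[-12,-27,0],"rot":[0,0,0]},{"grip":40,"linear":[-12,-27,0],"rot":[0,0,0]},{"grip":40,"linear":[-7,-14,0],"rot":[0,0,0]},{"grip":40,"linear":[0,0,0],"rot":[0,0,0]}]'
python3 -m creep '[{"grip":40,"linear":[0,0,10],"rot":[0,0,0]},{"grip":40,"linear":[0,0,20],"rot":[0,0,0]},{"grip":40,"linear":[0,0,20],"rot":[0,0,0]},{"grip":40,"linear":[0,0,20],"rot":[0,0,0]},{"grip":40,"linear":[0,0,20],"rot":[0,0,0]},{"grip":40,"linear":[0,0,12],"rot":[0,0,0]},{"grip":40,"linear":[0,0,8],"rot":[0,0,0]},{"grip":40,"linear":[0,0,5],"rot":[0,0,0]},{"grip":40,"linear":[0,0,2],"rot":[0,0,0]},{"grip":40,"linear":[0,0,0],"rot":[0,0,0]},{"grip":40,"linear":[0,0,0],"rot":[0,0,0]}]'
```

```text
time_s: 12.22
eef_pos: [547.7, 296.9, 141.4]
ee_rot: [-0.0, 0.999, 0.032, -0.001]
force: [0.2, -0.7, -1.0]
grip_width: 0.529
time_s: 13.13
eef_pos: [550.2, 294.4, 25.7]
ee_rot: [-0.0, 1.0, 0.03, 0.001]
force: [0.4, -0.0, -0.4]
grip_width: 0.523
```

```bash
python3 -m creep '[{"grip":40,"linear":[0,0,1],"rot":[0,0,0]},{"grip":40,"linear":[0,0,0],"rot":[0,0,0]}]'
python3 -m creep '[{"grip":50,"linear":[0,0,0],"rot":[0,0,0]},{"grip":58,"linear":[0,0,0],"rot":[0,0,0]},{"grip":70,"linear":[0,0,0],"rot":[0,0,0]},{"grip":82,"linear":[0,0,0],"rot":[0,0,0]},{"grip":85,"linear":[0,0,0],"rot":[0,0,0]},{"grip":85,"linear":[0,0,0],"rot":[0,0,0]},{"grip":85,"linear":[0,0,-10],"rot":[0,0,0]},{"grip":85,"linear":[0,0,-20],"rot":[0,0,0]},{"grip":85,"linear":[0,0,-30],"rot":[0,0,0]},{"grip":85,"linear":[0,0,-40],"rot":[0,0,0]},{"grip":85,"linear":[0,0,-40],"rot":[0,0,0]},{"grip":85,"linear":[0,0,-30],"rot":[0,0,0]}]'
python3 - <<'E'
from h import *
from meas import *
p,d=cap('scene','s4.png'); cv2.imwrite('pics/s4c.png',cv2.resize(p[140:280,100:460,::-1],None,fx=2.2,fy=2.2))
p,d=cap('top','t4.png'); w=cloud('top',d)
m=blobs('top',w,40,56,(340,660,-420,-180)); print([topview('top',q,48) for q in m])
m=blobs('top',w,52,66,(470,740,-30,80),5); print([topview('top',q,61) for q in m])
E
```

```text
time_s: 13.3
eef_pos: [550.3, 294.4, 25.4]
ee_rot: [-0.0, 1.0, 0.03, 0.001]
force: [-1.2, -1.6, 7.5]
grip_width: 0.525
time_s: 14.3
eef_pos: [549.9, 294.6, 198.5]
ee_rot: [-0.001, 1.0, 0.03, 0.002]
force: [0.4, -0.4, 0.5]
grip_width: 0.996
[(array([ 521.47, -306.1 ], dtype=float32), (521.4598999023438, -305.8619384765625), (43.90725326538086, 92.21131896972656), 3.472231149673462, 635), (array([ 407.41, -285.36], dtype=float32), (407.7381286621094, -285.4554138183594), (44.01693344116211, 90.14672088623047), 4.044825077056885, 655)]
[(array([687.54,  35.02], dtype=float32), (686.9912719726562, 35.531654357910156), (12.844130516052246, 12.623688697814941), 1.6964538097381592, 31), (array([598.1 ,  27.92], dtype=float32), (598.1026611328125, 27.839248657226562), (12.633960723876953, 12.523317337036133), 1.6708840131759644, 30), (array([508.87,  21.91], dtype=float32), (509.33331298828125, 21.470691680908203), (14.060184478759766, 14.046381950378418), 46.6728630065918, 33)]
```

View pics/s4c.png

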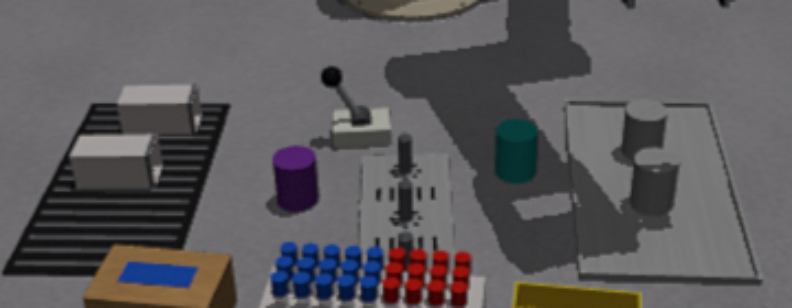

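View pics/t4.png

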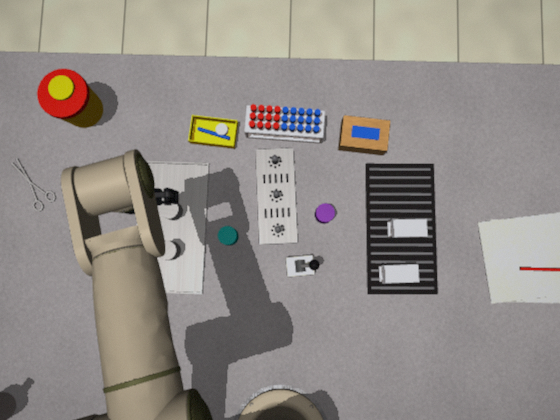

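Both pots stand mouth down in the tray, the jars are unmoved, and the pegs are at (687.5,35), (598.1,27.9) and (508.9,21.9).

Now jar A, at (521.5,-306.1) and yaw about 93.5°. I'll grasp near its closed end with the tool tilted 45°, so that a 90° turn about the jaw axis later puts the mouth down with the tool coming from above.

```bash
python3 - <<'E'
from h import *
print(tool([521.5,-345,200]))
E
python3 -m creep '[{"grip":85,"linear":[0,0,0],"rot":[0,0,-0.12]},{"grip":85,"linear":[0,0,0],"rot":[0,0,-0.12]},{"grip":85,"linear":[0,0,0],"rot":[0,0,-0.12]},{"grip":85,"linear":[0,0,0],"rot":[0,0,-0.12]},{"grip":85,"linear":[0,0,0],"rot":[0,0,-0.12]},{"grip":85,"linear":[0,0,0],"rot":[0,0,-0.12]},{"grip":85,"linear":[0,0,0],"rot":[0,0,-0.12]}]'
python3 -m creep '[{"grip":85,"linear":[0,0,0],"rot":[0,0,-0.12]},{"grip":85,"linear":[0,0,0],"rot":[0,0,-0.12]},{"grip":85,"linear":[0,0,0],"rot":[0,0,-0.12]},{"grip":85,"linear":[0,0,0],"rot":[0,0,-0.12]},{"grip":85,"linear":[0,0,0],"rot":[0,0,-0.12]},{"grip":85,"linear":[0,0,0],"rot":[0,0,-0.12]},{"grip":85,"linear":[0,0,0],"rot":[0,0,0]}]'
python3 - <<'E'
from h import *
print(tool([521.5,-345,200]), sensors.sense()['joints'])
E
```

```text
[-68.91 637.13  -1.76]
time_s: 14.98
eef_pos: [549.2, 294.3, 193.6]
ee_rot: [-0.0, 0.899, 0.438, -0.0]
force: [-0.1, 0.3, -0.6]
grip_width: 0.995
time_s: 15.57
eef_pos: [549.3, 294.3, 193.6]
ee_rot: [-0.0, 0.688, 0.726, -0.0]
force: [0.4, -0.6, -0.1]
grip_width: 0.996
[-636.9   -62.43   -6.24] [ 0.3   0.54  1.18 -0.    1.42  0.25]
```

```bash
python3 -m creep '[{"grip":85,"linear":[-20,-2,-1],"rot":[0,0,0]},{"grip":85,"linear":[-35,-3.5,-1],"rot":[0,0,0]},{"grip":85,"linear":[-35,-3.5,-1],"rot":[0,0,-0.01]},{"grip":85,"linear":[-35,-3.5,-1],"rot":[0,0,0]},{"grip":85,"linear":[-35,-3.5,-1],"rot":[0,0,0]},{"grip":85,"linear":[-35,-3.5,-1],"rot":[0,0,0]},{"grip":85,"linear":[-35,-3.5,0],"rot":[0,0,0]},{"grip":85,"linear":[-35,-3.5,0],"rot":[0,0,0]},{"grip":85,"linear":[-35,-3.5,0],"rot":[0,0,0]},{"grip":85,"linear":[-35,-3.5,0],"rot":[0,0,0]},{"grip":85,"linear":[-35,-3.5,0],"rot":[0,0,0]},{"grip":85,"linear":[-35,-3.5,0],"rot":[0,0,0]}]'
python3 -m creep '[{"grip":85,"linear":[-35,-3.5,0],"rot":[0,0,0]},{"grip":85,"linear":[-35,-3.5,0],"rot":[0,0,0]},{"grip":85,"linear":[-35,-3.5,0],"rot":[0,0,0]},{"grip":85,"linear":[-35,-3.5,0],"rot":[0,0,0]},{"grip":85,"linear":[-35,-3.5,0],"rot":[0,0,0]},{"grip":85,"linear":[-35,-3.5,0],"rot":[0,0,0]},{"grip":85,"linear":[-18,-1,0],"rot":[0,0,0]},{"grip":85,"linear":[0,0,0],"rot":[0,0,0]},{"grip":85,"linear":[0,0,0],"rot":[0,0,0]}]'
python3 - <<'E'
from h import *
s=sensors.sense();print(s['joints'])
w,x,y,z=s['ee_rot'];print(Rot.from_quat([x,y,z,w]).as_matrix())
E
```

```text
time_s: 16.57
eef_pos: [532.0, -113.8, 199.9]
ee_rot: [-0.0, 0.687, 0.727, -0.0]
force: [1.7, 0.4, 0.0]
grip_width: 0.997
time_s: 17.32
eef_pos: [523.8, -341.5, 199.3]
ee_rot: [-0.001, 0.687, 0.727, 0.0]
force: [-0.3, 0.8, -0.3]
grip_width: 0.997
[-0.76  0.54  1.16  0.    1.44 -0.82]
[[-0.06  1.   -0.  ]
 [ 1.    0.06  0.  ]
 [ 0.   -0.   -1.  ]]
```

```bash
python3 -m creep '[{"grip":85,"linear":[0,0,0],"rot":[0,0.1,0]},{"grip":85,"linear":[0,0,0],"rot":[0,0.1,0]},{"grip":85,"linear":[0,0,0],"rot":[0,0.1,0]},{"grip":85,"linear":[0,0,0],"rot":[0,0.1,0]},{"grip":85,"linear":[0,0,0],"rot":[0,0.1,0]},{"grip":85,"linear":[0,0,0],"rot":[0,0.1,0]},{"grip":85,"linear":[0,0,0],"rot":[0,0.1,0]},{"grip":85,"linear":[0,0,0],"rot":[0,0.085,0]},{"grip":85,"linear":[0,0,0],"rot":[0,0,0]},{"grip":85,"linear":[0,0,0],"rot":[0,0,0]}]'
python3 - <<'E'
from h import *
from meas import *
s=sensors.sense();print(s['joints'])
w_,x,y,z=s['ee_rot'];print(Rot.from_quat([x,y,z,w_]).as_matrix())
p,d=cap('scene','s5.png')
p,d=cap('top','t5.png'); w=cloud('top',d)
m=blobs('top',w,40,56,(340,660,-420,-180)); print([topview('top',q,48) for q in m])
# axis point for jar A: direction (-.06,1); grasp 20.5mm beyond centre toward closed end
c=np.array([521.5,-306.0]); a=np.array([-.06,.998]); g=c-a*21
T=np.array([*(g+a*13.4),16.6]); print(T, tool(T+[0,0,60]), tool(T))
E
```

```text
time_s: 18.15
eef_pos: [524.5, -340.6, 198.9]
ee_rot: [-0.279, 0.634, 0.672, 0.261]
force: [-0.4, 0.0, 0.4]
grip_width: 0.997
[-0.94  0.96  0.65  0.48  2.18 -0.86]
[[-0.04  1.   -0.04]
 [ 0.71  0.06  0.7 ]
 [ 0.71 -0.   -0.71]]
[(array([ 521.6 , -306.08], dtype=float32), (521.4200439453125, -305.8643493652344), (43.98716735839844, 92.21131896972656), 3.4722306728363037, 637), (array([ 417.27, -321.17], dtype=float32), (416.2841796875, -325.6510009765625), (47.129638671875, 20.853015899658203), 34.348182678222656, 94)]
[ 521.96 -313.58   16.6 ] [-68.7   -1.3  107.12] [-110.95   -1.33  149.72]
```

View pics/s5.png

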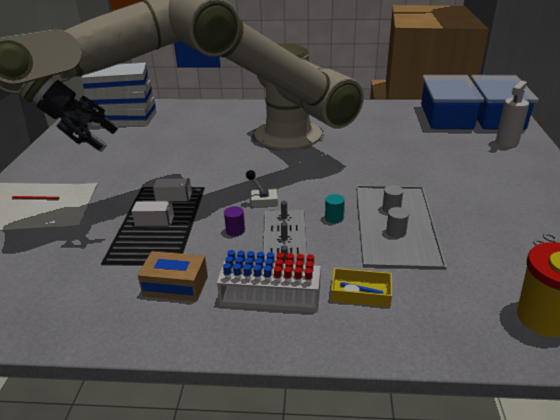

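```bash
python3 -m creep '[{"grip":85,"linear":[-10,-0.2,15],"rot":[0,0,0]},{"grip":85,"linear":[-13,-0.2,20],"rot":[0,0,0]},{"grip":85,"linear":[-13,-0.2,20],"rot":[0,0,0]},{"grip":85,"linear":[-13,-0.2,20],"rot":[0,0,0]},{"grip":85,"linear":[-12,-0.2,19],"rot":[0,0,0]},{"grip":85,"linear":[-7.5,-0.2,13],"rot":[0,0,0]},{"grip":85,"linear":[0,0,0],"rot":[0,0,0]},{"grip":85,"linear":[0,0,0],"rot":[0,0,0]}]'
python3 - <<'E'
from h import *
print(tool([522,-313.6,17]))
E
```

```text
time_s: 18.92
eef_pos: [521.8, -313.6, 77.2]
ee_rot: [-0.278, 0.633, 0.673, 0.262]
force: [0.4, -0.1, 0.4]
grip_width: 0.994
[-42.5    0.14  42.63]
```

```bash
python3 -m creep '[{"grip":85,"linear":[-8,0,8],"rot":[0,0,0]},{"grip":85,"linear":[-10,0,10],"rot":[0,0,0]},{"grip":85,"linear":[-10,0,10],"rot":[0,0,0]},{"grip":85,"linear":[-8,0,8],"rot":[0,0,0]},{"grip":85,"linear":[-6.5,0,6.5],"rot":[0,0,0]},{"grip":85,"linear":[0,0,0],"rot":[0,0,0]}]'
python3 - <<'E'
from h import *
p,d=cap('scene','s6.png'); cv2.imwrite('pics/s6c.png',cv2.resize(p[120:280,40:260,::-1],None,fx=3,fy=3))
E
```

```text
time_s: 19.42
eef_pos: [520.7, -313.4, 13.1]
ee_rot: [-0.28, 0.633, 0.672, 0.262]
force: [-0.7, -0.2, 0.2]
grip_width: 0.997
```

View pics/s6c.png

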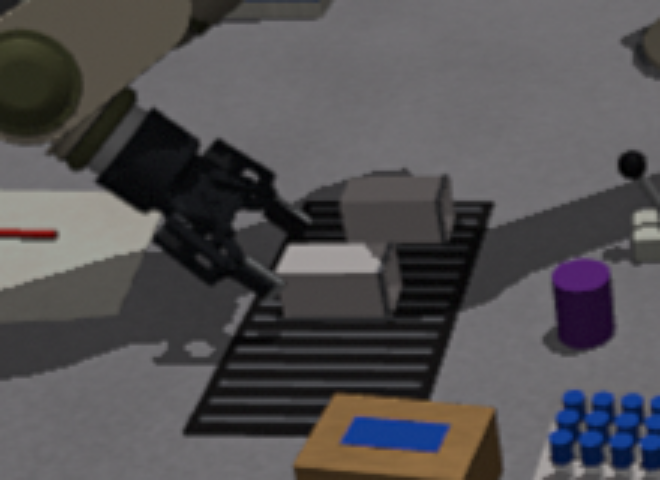

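The fingers straddle jar A's closed end with nothing touching. Closing.

```bash
python3 -m creep '[{"grip":70,"linear":[0,0,0],"rot":[0,0,0]},{"grip":55,"linear":[0,0,0],"rot":[0,0,0]},{"grip":36,"linear":[0,0,0],"rot":[0,0,0]},{"grip":36,"linear":[0,0,0],"rot":[0,0,0]},{"grip":36,"linear":[0,0,0],"rot":[0,0,0]},{"grip":36,"linear":[0,0,0],"rot":[0,0,0]},{"grip":36,"linear":[0,0,0],"rot":[0,0,0]},{"grip":36,"linear":[0,0,0],"rot":[0,0,0]}]' 50
python3 - <<'E'
from h import *
p,d=cap('scene','s7.png'); cv2.imwrite('pics/s7c.png',cv2.resize(p[120:280,40:260,::-1],None,fx=3,fy=3))
E
```

```text
time_s: 20.13
eef_pos: [521.6, -314.5, 16.5]
ee_rot: [-0.278, 0.633, 0.673, 0.262]
force: [0.8, -2.5, 5.6]
grip_width: 0.502
```

View pics/s7c.png

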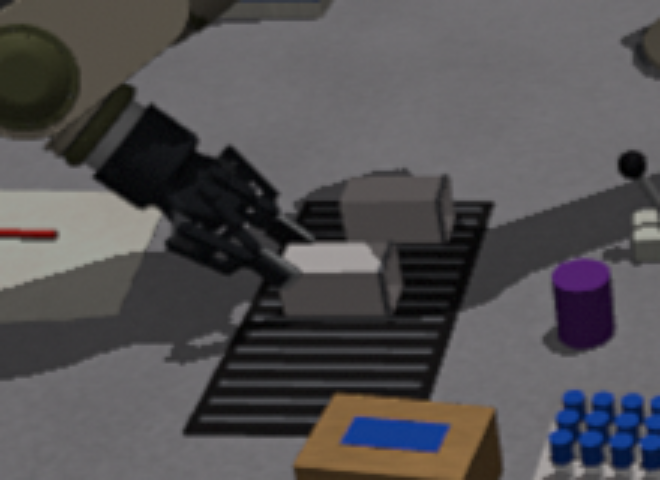

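Gripped at about 43 mm opening. I'll lift straight up.

```bash
python3 -m creep '[{"grip":36,"linear":[6,0,-6],"rot":[0,0,0]},{"grip":36,"linear":[14,0,-14],"rot":[0,0,0]},{"grip":36,"linear":[16,0,-16],"rot":[0,0,0]},{"grip":36,"linear":[16,0,-16],"rot":[0,0,0]},{"grip":36,"linear":[16,0,-16],"rot":[0,0,0]},{"grip":36,"linear":[16,0,-16],"rot":[0,0,0]},{"grip":36,"linear":[16,0,-16],"rot":[0,0,0]},{"grip":36,"linear":[16,0,-16],"rot":[0,0,0]},{"grip":36,"linear":[16,0,-16],"rot":[0,0,0]},{"grip":36,"linear":[12,0,-12],"rot":[0,0,0]},{"grip":36,"linear":[0,0,0],"rot":[0,0,0]}]'
python3 -m creep '[{"grip":36,"linear":[0,0,0],"rot":[0,-0.06,0]},{"grip":36,"linear":[0,0,0],"rot":[0,-0.09,0]},{"grip":36,"linear":[0,0,0],"rot":[0,-0.09,0]},{"grip":36,"linear":[0,0,0],"rot":[0,-0.09,0]},{"grip":36,"linear":[0,0,0],"rot":[0,-0.09,0]},{"grip":36,"linear":[0,0,0],"rot":[0,-0.09,0]},{"grip":36,"linear":[0,0,0],"rot":[0,-0.09,0]},{"grip":36,"linear":[0,0,0],"rot":[0,-0.09,0]},{"grip":36,"linear":[0,0,0],"rot":[0,-0.095,0]},{"grip":36,"linear":[0,0,0],"rot":[0,0,0]}]'
python3 - <<'E'
from h import *
s=sensors.sense();print(s['joints'])
w_,x,y,z=s['ee_rot'];print(Rot.from_quat([x,y,z,w_]).as_matrix())
p,d=cap('scene','s8.png')
print(tool([598,18,225]))
E
```

```text
time_s: 21.1
eef_pos: [521.8, -314.4, 222.9]
ee_rot: [-0.276, 0.633, 0.674, 0.262]
force: [0.1, 0.1, -0.3]
grip_width: 0.499
time_s: 21.93
eef_pos: [521.5, -311.5, 219.4]
ee_rot: [0.001, 0.684, 0.729, -0.001]
force: [1.0, 0.0, 0.5]
grip_width: 0.499
[-0.73  0.49  1.2  -0.    1.45 -0.79]
[[-0.06  1.   -0.  ]
 [ 1.    0.06 -0.  ]
 [-0.   -0.   -1.  ]]
[324.76  97.21  -5.53]
```

View pics/s8.png

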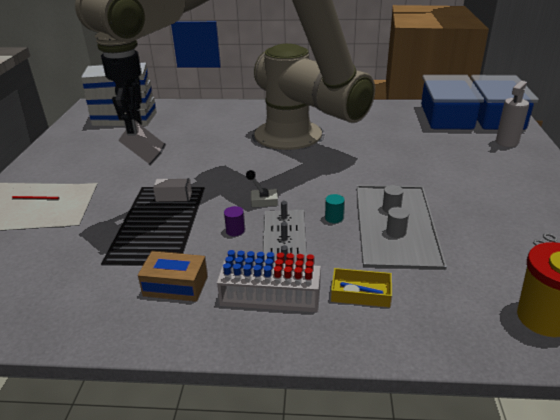

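Jar A is held, with its mouth tilting down and to the right at (150,152). I'll move it over the middle peg, then turn the last 45°.

```bash
python3 -m creep '[{"grip":36,"linear":[15,4.5,-1],"rot":[0,0,0]},{"grip":36,"linear":[29,8.7,-1],"rot":[0,0,0]},{"grip":36,"linear":[30,9,-1],"rot":[0,0,0]},{"grip":36,"linear":[30,9,-1],"rot":[0,0,0]},{"grip":36,"linear":[30,9,-1],"rot":[0,0,0]},{"grip":36,"linear":[30,9,-1],"rot":[0,0,0]},{"grip":36,"linear":[30,9,0],"rot":[0,0,0]},{"grip":36,"linear":[30,9,0],"rot":[0,0,0]},{"grip":36,"linear":[30,9,0],"rot":[0,0,0]},{"grip":36,"linear":[30,9,0],"rot":[0,0,0]},{"grip":36,"linear":[25,7.5,0],"rot":[0,0,0]},{"grip":36,"linear":[15,4.5,0],"rot":[0,0,0]}]'
python3 -m creep '[{"grip":36,"linear":[0,0,0],"rot":[0,0,0]},{"grip":36,"linear":[0,0,0],"rot":[0,-0.06,0]},{"grip":36,"linear":[0,0,0],"rot":[0,-0.09,0]},{"grip":36,"linear":[0,0,0],"rot":[0,-0.09,0]},{"grip":36,"linear":[0,0,0],"rot":[0,-0.09,0]},{"grip":36,"linear":[0,0,0],"rot":[0,-0.09,0]},{"grip":36,"linear":[0,0,0],"rot":[0,-0.09,0]},{"grip":36,"linear":[0,0,0],"rot":[0,-0.09,0]},{"grip":36,"linear":[0,0,0],"rot":[0,-0.09,0]},{"grip":36,"linear":[0,0,0],"rot":[0,-0.095,0]},{"grip":36,"linear":[0,0,0],"rot":[0,0,0]},{"grip":36,"linear":[0,0,0],"rot":[0,0,0]}]'
python3 - <<'E'
from h import *
s=sensors.sense();print(s['joints'])
w_,x,y,z=s['ee_rot'];print(Rot.from_quat([x,y,z,w_]).as_matrix())
p,d=cap('scene','s9.png'); w=cloud('scene',d)
print(tool([598,18,140]))
E
```

```text
time_s: 22.98
eef_pos: [599.1, 17.9, 224.4]
ee_rot: [-0.002, 0.685, 0.728, -0.0]
force: [-1.1, 0.4, -1.3]
grip_width: 0.5
time_s: 23.98
eef_pos: [598.7, 15.2, 223.9]
ee_rot: [0.276, 0.633, 0.673, -0.263]
force: [-0.1, -0.6, -0.0]
grip_width: 0.499
[ 0.17  0.58  1.25 -0.78  1.46  0.26]
[[-0.04  1.    0.04]
 [ 0.71  0.06 -0.7 ]
 [-0.7  -0.   -0.71]]
[62.31 -0.78 57.89]
```

View pics/s9.png

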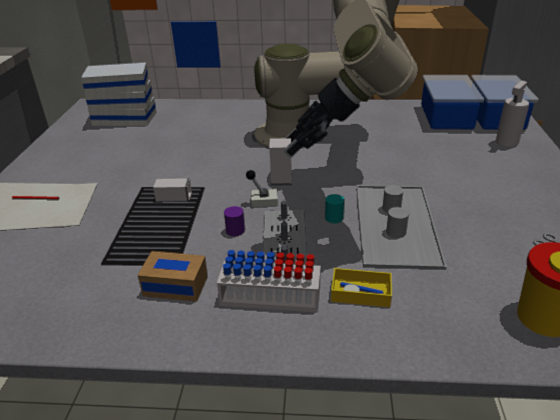

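Jar A hangs vertically, mouth down, at (280,162). I'll check where its mouth really is against the estimate.

```bash
cat > jarchk.py <<'E'
from h import *
def chk(box):
    p,d=cap('scene'); w=cloud('scene',d)
    g=p.astype(int); m=(g.min(2)>60)&(w[...,0]>box[0])&(w[...,0]<box[1])&(w[...,1]>box[2])&(w[...,1]<box[3])&(w[...,2]>box[4])&(w[...,2]<box[5])
    m=m.astype(np.uint8); k,l,st,c=cv2.connectedComponentsWithStats(m); i=1+st[1:,4].argmax(); q=w[l==i]
    print('n',len(q)); print(np.nanpercentile(q,[1,5,50,95,99],axis=0))
    # edges of face by rows
    v,u=np.nonzero(l==i); print('px',u.min(),u.max(),v.min(),v.max())
    for f in (.3,.6,.9):
        r=int(v.min()+f*(v.max()-v.min())); uu=u[v==r]; print(r,w[r,uu.min()],w[r,uu.max()])
if __name__=='__main__':
    chk((560,650,-30,60,150,290))
E
python3 jarchk.py
```

```text
n 911
[[576.36   4.2  178.52]
 [584.18   6.2  183.19]
 [619.83  25.19 229.29]
 [623.87  46.31 261.79]
 [625.3   53.78 270.18]]
px 269 296 137 182
150 [620.55   4.14 254.08] [623.33  35.3  255.84]
164 [619.75   4.85 221.08] [616.94  46.65 220.14]
177 [623.03   6.13 191.67] [619.23  48.41 190.16]
```

The face spans y ≈ 4.5–48 with its front at x ≈ 621, so the mouth centre is about (599,26), which agrees with the estimate. Lowering.

```bash
python3 -m creep '[{"grip":36,"linear":[5,-0.3,4],"rot":[0,0,0]},{"grip":36,"linear":[8,-0.3,7.5],"rot":[0,0,0]},{"grip":36,"linear":[9,0,8.5],"rot":[0,0,0]},{"grip":36,"linear":[9,0,8.5],"rot":[0,0,0]},{"grip":36,"linear":[9,0,8.5],"rot":[0,0,0]},{"grip":36,"linear":[9,0,8.5],"rot":[0,0,0]},{"grip":36,"linear":[8,0,7.5],"rot":[0,0,0]},{"grip":36,"linear":[5,0,4.5],"rot":[0,0,0]},{"grip":36,"linear":[0,0,0],"rot":[0,0,0]},{"grip":36,"linear":[0,0,0],"rot":[0,0,0]}]'
python3 - <<'E'
from h import *
p,d=cap('scene','s10.png'); cv2.imwrite('pics/s10c.png',cv2.resize(p[130:260,220:360,::-1],None,fx=4,fy=4))
print(tool([598.1,18,65]))
E
python3 - <<'E'
from jarchk import *
chk((560,650,-30,60,70,220))
E
```

```text
time_s: 24.92
eef_pos: [598.3, 18.4, 140.8]
ee_rot: [0.278, 0.633, 0.673, -0.262]
force: [0.7, 0.1, -0.2]
grip_width: 0.502
[53.64 -0.47 54.28]
n 823
[[575.05   8.23  95.52]
 [584.    10.   100.14]
 [619.12  29.39 147.45]
 [622.95  49.66 178.25]
 [624.3   52.1  185.78]]
px 273 296 170 216
183 [620.41   9.59 175.43] [624.45  44.26 178.4 ]
197 [622.95   8.61 141.57] [615.14  51.76 137.5 ]
211 [619.32   9.15 102.5 ] [620.96  51.64 104.53]
```

View pics/s10c.png

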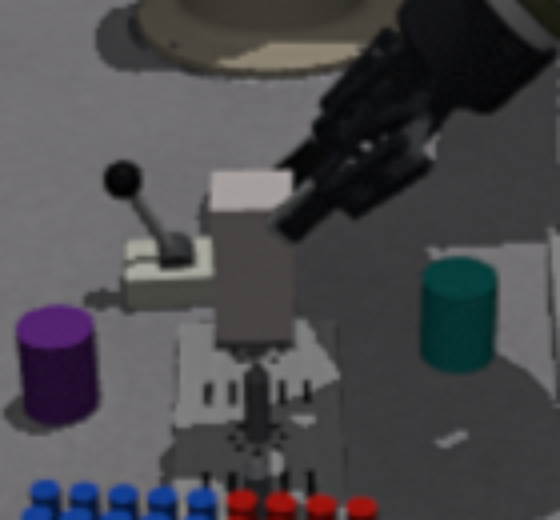

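The jar is aligned over the middle peg, with the peg below it at (284,230) in the full picture and a y offset of about 2 mm. I'll descend gently.

```bash
python3 -m creep '[{"grip":36,"linear":[2,0,4],"rot":[0,0,0]},{"grip":36,"linear":[5,0,6],"rot":[0,0,0]},{"grip":36,"linear":[6,0,6],"rot":[0,0,0]},{"grip":36,"linear":[6,0,6],"rot":[0,0,0]},{"grip":36,"linear":[6,0,6],"rot":[0,0,0]},{"grip":36,"linear":[6,0,6],"rot":[0,0,0]},{"grip":36,"linear":[6,0,6],"rot":[0,0,0]},{"grip":36,"linear":[4,0,4],"rot":[0,0,0]},{"grip":36,"linear":[3,0,3],"rot":[0,0,0]},{"grip":36,"linear":[2,0,2],"rot":[0,0,0]},{"grip":36,"linear":[0,0,0],"rot":[0,0,0]}]'

```

```text
time_s: 25.93
eef_pos: [598.2, 16.3, 73.1]
ee_rot: [0.278, 0.633, 0.673, -0.262]
force: [0.2, 0.1, -0.2]
grip_width: 0.499
```

```bash
python3 -m creep '[{"grip":36,"linear":[2,0,2],"rot":[0,0,0]},{"grip":36,"linear":[1.5,0,1.5],"rot":[0,0,0]},{"grip":36,"linear":[0,0,0],"rot":[0,0,0]},{"grip":36,"linear":[0,0,0],"rot":[0,0,0]}]'

```

```text
time_s: 26.27
eef_pos: [598.4, 16.3, 68.8]
ee_rot: [0.278, 0.633, 0.673, -0.262]
force: [0.9, 0.1, -0.3]
grip_width: 0.502
```

```bash
python3 -m creep '[{"grip":36,"linear":[1,0,1],"rot":[0,0,0]},{"grip":36,"linear":[0.7,0,0.7],"rot":[0,0,0]},{"grip":36,"linear":[0,0,0],"rot":[0,0,0]}]'
python3 -m creep '[{"grip":36,"linear":[0.7,0,0.7],"rot":[0,0,0]},{"grip":36,"linear":[0,0,0],"rot":[0,0,0]}]'

```

```text
time_s: 26.52
eef_pos: [598.2, 16.3, 66.1]
ee_rot: [0.278, 0.633, 0.673, -0.262]
force: [-0.9, 1.4, -0.7]
grip_width: 0.501
time_s: 26.68
eef_pos: [598.3, 16.3, 65.2]
ee_rot: [0.278, 0.633, 0.673, -0.262]
force: [0.8, 0.0, -0.7]
grip_width: 0.497
```

```bash
python3 -m creep '[{"grip":36,"linear":[0.7,0,0.7],"rot":[0,0,0]},{"grip":36,"linear":[0,0,0],"rot":[0,0,0]}]'
python3 -m creep '[{"grip":36,"linear":[0.7,0,0.7],"rot":[0,0,0]},{"grip":36,"linear":[0,0,0],"rot":[0,0,0]}]'

```

```text
time_s: 26.85
eef_pos: [598.5, 16.3, 64.9]
ee_rot: [0.279, 0.633, 0.672, -0.262]
force: [-0.2, 0.3, 2.9]
grip_width: 0.501
time_s: 27.02
eef_pos: [598.6, 16.3, 64.9]
ee_rot: [0.279, 0.633, 0.672, -0.262]
force: [-2.9, 1.7, 10.1]
grip_width: 0.498
```

Rim contact at TCP z = 65, matching the prediction. I'll release and retreat along the tool axis.

```bash
python3 -m creep '[{"grip":46,"linear":[-0.7,0,-0.7],"rot":[0,0,0]},{"grip":52,"linear":[0,0,0],"rot":[0,0,0]},{"grip":58,"linear":[0,0,0],"rot":[0,0,0]},{"grip":64,"linear":[0,0,0],"rot":[0,0,0]},{"grip":66,"linear":[0,0,0],"rot":[0,0,0]},{"grip":66,"linear":[0,0,-5],"rot":[0,0,0]},{"grip":66,"linear":[0,0,-15],"rot":[0,0,0]},{"grip":66,"linear":[0,0,-25],"rot":[0,0,0]},{"grip":66,"linear":[0,0,-35],"rot":[0,0,0]},{"grip":66,"linear":[0,0,-35],"rot":[0,0,0]},{"grip":66,"linear":[0,0,-25],"rot":[0,0,0]},{"grip":66,"linear":[0,0,0],"rot":[0,0,0]}]'
python3 - <<'E'
from h import *
p,d=cap('scene','s11.png'); cv2.imwrite('pics/s11c.png',cv2.resize(p[130:270,120:360,::-1],None,fx=3,fy=3))
s=sensors.sense();print(s['joints'])
E
```

```text
time_s: 28.02
eef_pos: [593.4, 118.7, 167.5]
ee_rot: [0.28, 0.633, 0.673, -0.259]
force: [0.2, 0.4, 0.1]
grip_width: 0.77
[ 0.33  0.71  1.19 -0.75  1.51  0.42]
```

View pics/s11c.png

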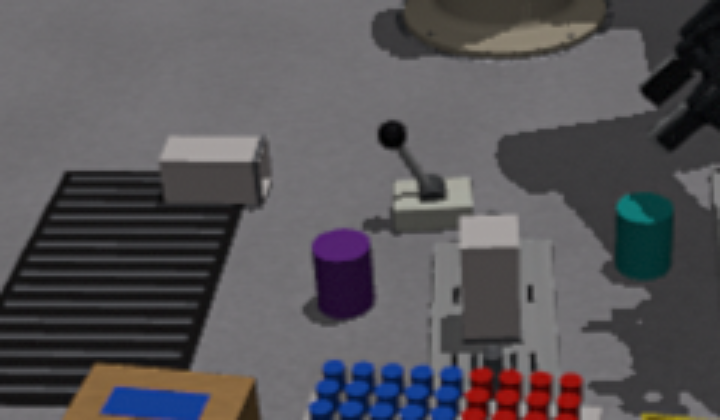

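Jar A stands on the middle peg. Jar B has been knocked about 40 mm to the left: it is now at (192,187) in the scene view, where it was at (172,187). I'll re-measure it.

```bash
python3 - <<'E'
from h import *
from meas import *
p,d=cap('top','t11.png'); w=cloud('top',d)
cv2.imwrite('pics/t11c.png',cv2.resize(p[140:310,210:450,::-1],None,fx=3.2,fy=3.2))
for lo,hi in((40,56),(32,60)):
    m=blobs('top',w,lo,hi,(340,660,-420,-150)); print([(topview('top',q,48),np.nanpercentile(w[q][:,2],[5,50,95])) for q in m])
m=blobs('top',w,90,110,(470,720,-30,80)); print([(topview('top',q,102),np.nanpercentile(w[q][:,2],[5,50,95])) for q in m])
q=blobs('top',w,40,56,(340,660,-420,-150))[0]
# PCA direction, end widths
v,u=np.nonzero(q); X=cast('top',np.c_[u,v],48)[:,:2]; X=X-X.mean(0); e,V=np.linalg.eigh(X.T@X); print(V[:,1])
E
```

```text
[((array([ 388.93, -237.12], dtype=float32), (388.620361328125, -237.15249633789062), (44.093807220458984, 89.8743896484375), 1.6725199222564697, 667), array([43.97, 47.87, 51.83]))]
[((array([ 389.03, -237.12], dtype=float32), (388.5843505859375, -235.91848754882812), (44.093807220458984, 92.34346008300781), 1.6725199222564697, 674), array([43.79, 47.86, 51.93]))]
[((array([597.01,  26.98], dtype=float32), (596.9633178710938, 26.872249603271484), (45.33854293823242, 43.87235641479492), 4.980820178985596, 335), array([ 97.76, 102.04, 105.8 ]))]
[0.01 1.  ]
```

View pics/t11c.png

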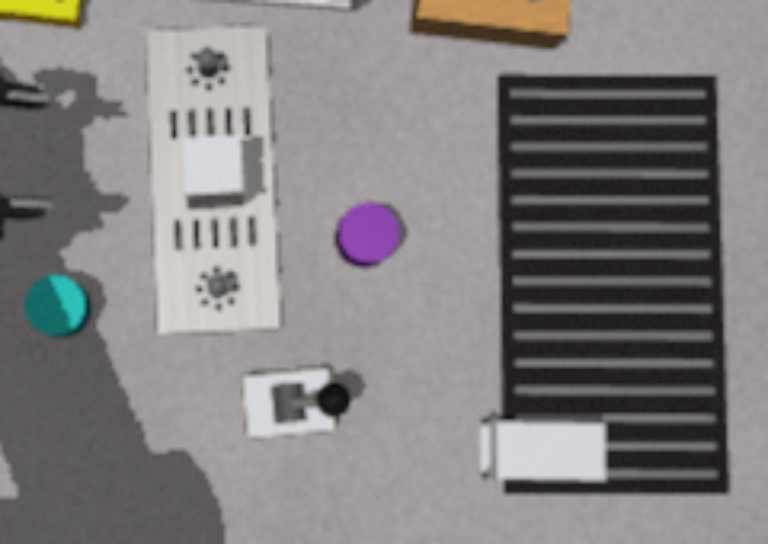

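Jar A is seated, with its top at z = 102, centred on its peg. Jar B lies flat at (388.8,-237), axis almost exactly along y, mouth overhanging the mat's left edge. I'll raise, turn the tool back, and go there.

```bash
python3 -m creep '[{"grip":66,"linear":[-15,0,-15],"rot":[0,0,0]},{"grip":75,"linear":[-15,0,-15],"rot":[0,0.05,0]},{"grip":85,"linear":[0,0,0],"rot":[0,0.1,0]},{"grip":85,"linear":[0,0,0],"rot":[0,0.1,0]},{"grip":85,"linear":[0,0,0],"rot":[0,0.1,0]},{"grip":85,"linear":[0,0,0],"rot":[0,0.1,0]},{"grip":85,"linear":[0,0,0],"rot":[0,0.1,0]},{"grip":85,"linear":[0,0,0],"rot":[0,0.1,0]},{"grip":85,"linear":[0,0,0],"rot":[0,0.1,0]},{"grip":85,"linear":[0,0,0],"rot":[0,0.035,0]},{"grip":85,"linear":[0,0,0],"rot":[0,0,0.025]},{"grip":85,"linear":[0,0,0],"rot":[0,0,0.025]}]'
python3 - <<'E'
from h import *
s=sensors.sense();w_,x,y,z=s['ee_rot'];print(Rot.from_quat([x,y,z,w_]).as_matrix())
print(tool([389,-265,205]))
E
```

```text
time_s: 29.12
eef_pos: [592.0, 113.0, 204.3]
ee_rot: [-0.001, 0.705, 0.709, -0.001]
force: [0.1, -0.1, -0.2]
grip_width: 0.997
[[-0.01  1.   -0.  ]
 [ 1.    0.01  0.  ]
 [ 0.   -0.   -1.  ]]
[-376.95 -204.98   -0.2 ]
```

```bash
python3 -m creep '[{"grip":85,"linear":[-20,-11,0],"rot":[0,0,0]},{"grip":85,"linear":[-33,-18,0],"rot":[0,0,0]},{"grip":85,"linear":[-34,-18.5,0],"rot":[0,0,0]},{"grip":85,"linear":[-34,-18.5,0],"rot":[0,0,0]},{"grip":85,"linear":[-34,-18.5,0],"rot":[0,0,0]},{"grip":85,"linear":[-34,-18.5,0],"rot":[0,0,0]},{"grip":85,"linear":[-34,-18.5,0],"rot":[0,0,0]},{"grip":85,"linear":[-34,-18.5,0],"rot":[0,0,0]},{"grip":85,"linear":[-34,-18.5,0],"rot":[0,0,0]},{"grip":85,"linear":[-34,-18.5,0],"rot":[0,0,0]},{"grip":85,"linear":[-34,-18.5,0],"rot":[0,0,0]},{"grip":85,"linear":[-17,-9,0],"rot":[0,0,0]}]'
python3 -m creep '[{"grip":85,"linear":[0,0,0],"rot":[0,0.1,0]},{"grip":85,"linear":[0,0,0],"rot":[0,0.1,0]},{"grip":85,"linear":[0,0,0],"rot":[0,0.1,0]},{"grip":85,"linear":[0,0,0],"rot":[0,0.1,0]},{"grip":85,"linear":[0,0,0],"rot":[0,0.1,0]},{"grip":85,"linear":[0,0,0],"rot":[0,0.1,0]},{"grip":85,"linear":[0,0,0],"rot":[0,0.1,0]},{"grip":85,"linear":[0,0,0],"rot":[0,0.085,0]},{"grip":85,"linear":[0,0,0],"rot":[0,0,0]},{"grip":85,"linear":[0,0,0],"rot":[0,0,0]}]'
python3 - <<'E'
from h import *
from meas import *
s=sensors.sense();w_,x,y,z=s['ee_rot'];print(s['joints']);print(Rot.from_quat([x,y,z,w_]).as_matrix())
p,d=cap('top'); w=cloud('top',d); m=blobs('top',w,40,56,(340,660,-420,-150)); print([topview('top',q,48) for q in m])
p,d=cap('scene','s12.png')
print(tool([389,-244.6,77]))
E
```

```text
time_s: 30.12
eef_pos: [388.7, -266.1, 204.5]
ee_rot: [-0.001, 0.705, 0.709, -0.0]
force: [0.5, 0.2, 0.1]
grip_width: 0.999
time_s: 30.95
eef_pos: [391.0, -263.4, 204.3]
ee_rot: [-0.272, 0.651, 0.656, 0.269]
force: [0.1, -0.7, 0.7]
grip_width: 0.994
[-1.06  0.56  1.34  0.37  1.94 -1.06]
[[-0.    1.   -0.01]
 [ 0.71  0.01  0.71]
 [ 0.71 -0.   -0.71]]
[(array([ 388.89, -237.11], dtype=float32), (388.8360595703125, -237.15037536621094), (44.13510513305664, 89.1241683959961), 0.5988686084747314, 668)]
[-77.98  -2.34 104.26]
```

View pics/s12.png

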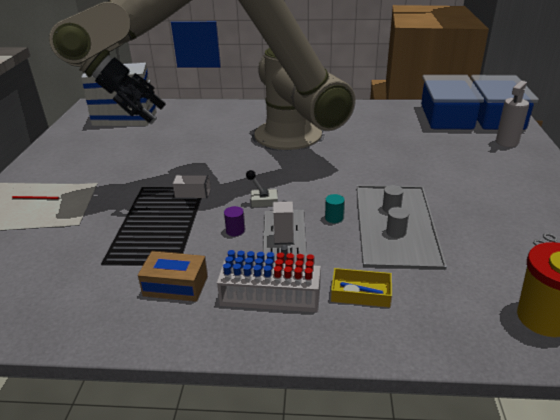

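Jar B is still at (191,187) and the tool is above and behind its closed end. Approaching.

```bash
python3 -m creep '[{"grip":85,"linear":[-8,-0.4,10],"rot":[0,0,0]},{"grip":85,"linear":[-14,-0.4,18],"rot":[0,0,0]},{"grip":85,"linear":[-14,-0.4,19],"rot":[0,0,0]},{"grip":85,"linear":[-14,-0.4,19],"rot":[0,0,0]},{"grip":85,"linear":[-14,-0.4,19],"rot":[0,0,0]},{"grip":85,"linear":[-14,-0.3,19],"rot":[0,0,0]},{"grip":85,"linear":[0,0,0],"rot":[0,0,0]},{"grip":85,"linear":[0,0,0],"rot":[0,0,0]}]'
python3 - <<'E'
from h import *
print(tool([389,-244.6,17]))
E
```

```text
time_s: 31.72
eef_pos: [389.3, -244.3, 77.8]
ee_rot: [-0.272, 0.65, 0.657, 0.269]
force: [-0.8, -0.3, -0.5]
grip_width: 0.996
[-43.17  -0.26  42.87]
```

```bash
python3 -m creep '[{"grip":85,"linear":[-8,0,8],"rot":[0,0,0]},{"grip":85,"linear":[-10,0,10],"rot":[0,0,0]},{"grip":85,"linear":[-10,0,10],"rot":[0,0,0]},{"grip":85,"linear":[-8,0,8],"rot":[0,0,0]},{"grip":85,"linear":[-4,0,4],"rot":[0,0,0]},{"grip":85,"linear":[-3,0,3],"rot":[0,0,0]},{"grip":85,"linear":[0,0,0],"rot":[0,0,0]},{"grip":70,"linear":[0,0,0],"rot":[0,0,0]},{"grip":55,"linear":[0,0,0],"rot":[0,0,0]},{"grip":36,"linear":[0,0,0],"rot":[0,0,0]},{"grip":36,"linear":[0,0,0],"rot":[0,0,0]},{"grip":36,"linear":[0,0,0],"rot":[0,0,0]}]' 50
python3 -m creep '[{"grip":36,"linear":[0,0,0],"rot":[0,0,0]},{"grip":36,"linear":[0,0,0],"rot":[0,0,0]},{"grip":36,"linear":[0,0,0],"rot":[0,0,0]}]'
python3 - <<'E'
from h import *
p,d=cap('scene','s13.png'); cv2.imwrite('pics/s13c.png',cv2.resize(p[120:280,40:300,::-1],None,fx=3,fy=3))
E
```

```text
time_s: 32.72
eef_pos: [389.4, -245.0, 16.9]
ee_rot: [-0.271, 0.65, 0.657, 0.269]
force: [0.2, -1.9, 5.8]
grip_width: 0.499
time_s: 32.97
eef_pos: [389.4, -245.0, 16.9]
ee_rot: [-0.271, 0.65, 0.657, 0.269]
force: [-0.0, -1.8, 7.4]
grip_width: 0.497
```

View pics/s13c.png

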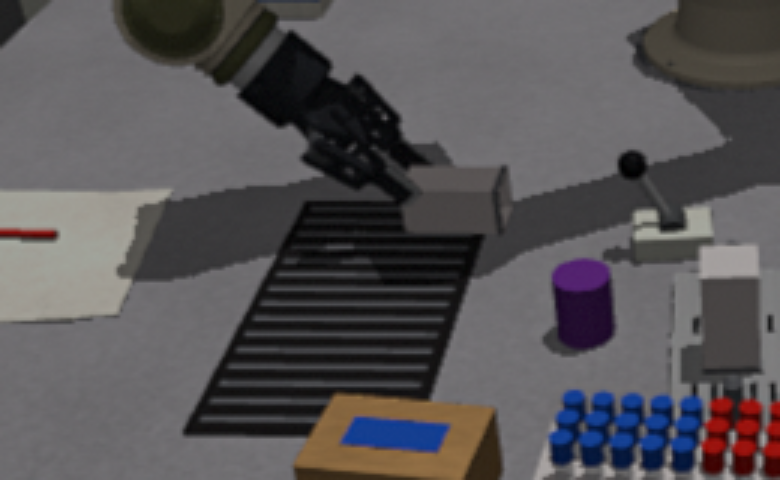

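Jar B is gripped near its closed end at 43 mm. I'll lift and turn it.

```bash
python3 -m creep '[{"grip":36,"linear":[6,0,-6],"rot":[0,0,0]},{"grip":36,"linear":[14,0,-14],"rot":[0,0,0]},{"grip":36,"linear":[16,0,-16],"rot":[0,0,0]},{"grip":36,"linear":[16,0,-16],"rot":[0,0,0]},{"grip":36,"linear":[16,0,-16],"rot":[0,0,0]},{"grip":36,"linear":[16,0,-16],"rot":[0,0,0]},{"grip":36,"linear":[16,0,-16],"rot":[0,0,0]},{"grip":36,"linear":[16,0,-16],"rot":[0,0,0]},{"grip":36,"linear":[16,0,-16],"rot":[0,0,0]},{"grip":36,"linear":[12,0,-12],"rot":[0,0,0]},{"grip":36,"linear":[0,0,0],"rot":[0,0,0]}]'
python3 -m creep '[{"grip":36,"linear":[0,0,0],"rot":[0,-0.06,0]},{"grip":36,"linear":[0,0,0],"rot":[0,-0.09,0]},{"grip":36,"linear":[0,0,0],"rot":[0,-0.09,0]},{"grip":36,"linear":[0,0,0],"rot":[0,-0.09,0]},{"grip":36,"linear":[0,0,0],"rot":[0,-0.09,0]},{"grip":36,"linear":[0,0,0],"rot":[0,-0.09,0]},{"grip":36,"linear":[0,0,0],"rot":[0,-0.09,0]},{"grip":36,"linear":[0,0,0],"rot":[0,-0.09,0]},{"grip":36,"linear":[0,0,0],"rot":[0,-0.095,0]},{"grip":36,"linear":[0,0,0],"rot":[0,0,0]}]'
python3 - <<'E'
from h import *
s=sensors.sense();print(s['joints'])
print(tool([509,13,225]))
E
```

```text
time_s: 33.93
eef_pos: [389.6, -245.2, 222.7]
ee_rot: [-0.269, 0.65, 0.658, 0.268]
force: [-0.1, -0.9, -0.4]
grip_width: 0.5
time_s: 34.77
eef_pos: [389.0, -242.5, 219.8]
ee_rot: [0.001, 0.702, 0.712, -0.001]
force: [0.2, -0.9, 0.2]
grip_width: 0.502
[-0.81  0.15  1.65 -0.    1.34 -0.83]
[253.87 123.39  -6.1 ]
```

```bash
python3 -m creep '[{"grip":36,"linear":[12,6,-1],"rot":[0,0,0]},{"grip":36,"linear":[23,11,-1],"rot":[0,0,0]},{"grip":36,"linear":[24,11.7,-1],"rot":[0,0,0]},{"grip":36,"linear":[24,11.7,-1],"rot":[0,0,0]},{"grip":36,"linear":[24,11.7,-1],"rot":[0,0,0]},{"grip":36,"linear":[24,11.7,-1],"rot":[0,0,0]},{"grip":36,"linear":[24,11.7,0],"rot":[0,0,0]},{"grip":36,"linear":[24,11.7,0],"rot":[0,0,0]},{"grip":36,"linear":[24,11.7,0],"rot":[0,0,0]},{"grip":36,"linear":[24,11.7,0],"rot":[0,0,0]},{"grip":36,"linear":[18,8.6,0],"rot":[0,0,0]},{"grip":36,"linear":[9,4.3,0],"rot":[0,0,0]}]'
python3 -m creep '[{"grip":36,"linear":[0,0,0],"rot":[0,0,0]},{"grip":36,"linear":[0,0,0],"rot":[0,-0.06,0]},{"grip":36,"linear":[0,0,0],"rot":[0,-0.09,0]},{"grip":36,"linear":[0,0,0],"rot":[0,-0.09,0]},{"grip":36,"linear":[0,0,0],"rot":[0,-0.09,0]},{"grip":36,"linear":[0,0,0],"rot":[0,-0.09,0]},{"grip":36,"linear":[0,0,0],"rot":[0,-0.09,0]},{"grip":36,"linear":[0,0,0],"rot":[0,-0.09,0]},{"grip":36,"linear":[0,0,0],"rot":[0,-0.09,0]},{"grip":36,"linear":[0,0,0],"rot":[0,-0.095,0]},{"grip":36,"linear":[0,0,0],"rot":[0,0,0]},{"grip":36,"linear":[0,0,0],"rot":[0,0,0]}]'
python3 - <<'E'
from jarchk import *
s=sensors.sense();w_,x,y,z=s['ee_rot'];print(s['joints']);print(Rot.from_quat([x,y,z,w_]).as_matrix())
p,d=cap('scene','s14.png')
chk((460,560,-30,60,140,290))
print(tool([508.9,12.7,140]))
E
```

```text
time_s: 35.77
eef_pos: [510.4, 12.3, 224.8]
ee_rot: [-0.002, 0.703, 0.711, -0.0]
force: [-0.3, -0.0, -0.8]
grip_width: 0.501
time_s: 36.77
eef_pos: [509.8, 10.2, 224.9]
ee_rot: [0.27, 0.65, 0.657, -0.27]
force: [0.8, -0.7, -0.6]
grip_width: 0.499
[ 0.18  0.42  1.5  -0.78  1.44  0.37]
[[-0.01  1.    0.  ]
 [ 0.71  0.01 -0.71]
 [-0.71 -0.   -0.71]]
n 778
[[489.04  -1.49 178.4 ]
 [497.07   0.25 182.31]
 [530.99  19.01 228.53]
 [535.01  39.23 262.37]
 [536.38  41.99 267.23]]
px 270 294 120 162
132 [530.45   0.19 252.55] [533.21  26.96 254.06]
145 [530.51  -1.   220.88] [532.31  37.31 222.18]
157 [532.19   0.32 191.62] [531.66  38.98 191.83]
[63.04 -1.29 59.  ]
```

View pics/s14.png

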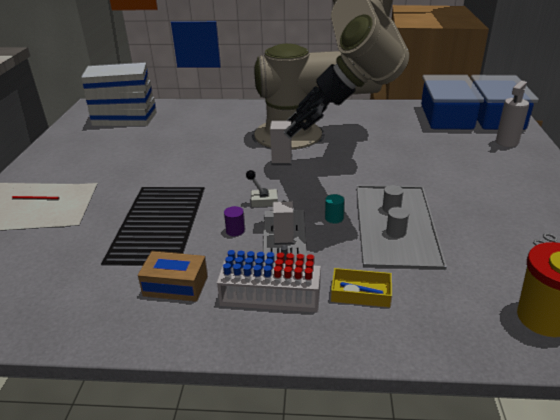

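Jar B hangs mouth down over the front peg. Its measured centre is about (509.5,20), as expected. Lowering.

```bash
python3 -m creep '[{"grip":36,"linear":[5,-0.4,4],"rot":[0,0,0]},{"grip":36,"linear":[8,-0.4,7.5],"rot":[0,0,0]},{"grip":36,"linear":[9,-0.4,8.5],"rot":[0,0,0]},{"grip":36,"linear":[9,0,8.5],"rot":[0,0,0]},{"grip":36,"linear":[9,0,8.5],"rot":[0,0,0]},{"grip":36,"linear":[9,0,8.5],"rot":[0,0,0]},{"grip":36,"linear":[8,0,8],"rot":[0,0,0]},{"grip":36,"linear":[5,0,5],"rot":[0,0,0]},{"grip":36,"linear":[0,0,0],"rot":[0,0,0]},{"grip":36,"linear":[0,0,0],"rot":[0,0,0]}]'
python3 - <<'E'
from jarchk import *
p,d=cap('scene','s15.png'); cv2.imwrite('pics/s15c.png',cv2.resize(p[110:260,200:360,::-1],None,fx=4,fy=4))
chk((460,560,-30,60,80,220))
print(tool([508.9,12.7,72]))
E
```

```text
time_s: 37.7
eef_pos: [509.0, 13.1, 140.6]
ee_rot: [0.272, 0.65, 0.657, -0.269]
force: [0.3, 0.4, -1.2]
grip_width: 0.502
n 704
[[486.79   1.69  94.17]
 [494.59   3.35  99.  ]
 [529.82  21.85 146.8 ]
 [533.8   42.08 177.7 ]
 [535.68  45.89 187.2 ]]
px 273 296 154 193
165 [533.58   2.02 171.83] [528.71  29.2  169.56]
177 [529.18   2.78 137.7 ] [532.24  42.76 140.09]
189 [527.19   1.44 103.74] [528.49  42.01 105.26]
[48.66 -0.45 49.35]
```

View pics/s15c.png

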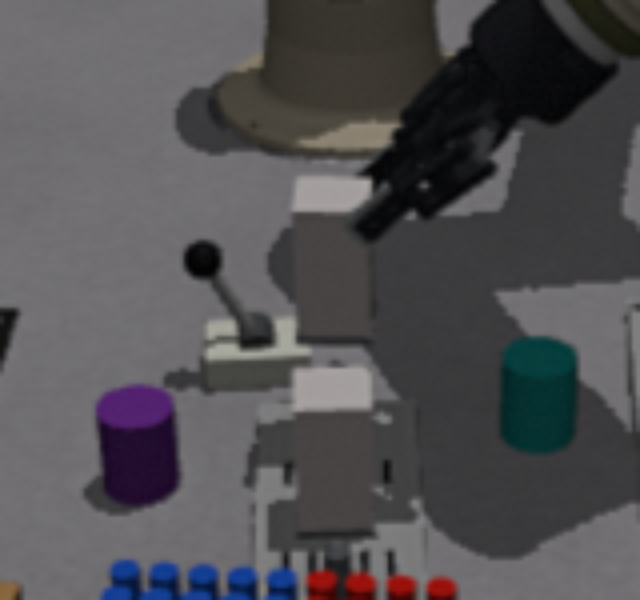

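Centred at about (508.5,22.5), directly behind jar A. Descending over the peg.

```bash
python3 -m creep '[{"grip":36,"linear":[3,0,3],"rot":[0,0,0]},{"grip":36,"linear":[5,0,6],"rot":[0,0,0]},{"grip":36,"linear":[6,0,6],"rot":[0,0,0]},{"grip":36,"linear":[6,0,6],"rot":[0,0,0]},{"grip":36,"linear":[6,0,6],"rot":[0,0,0]},{"grip":36,"linear":[6,0,6],"rot":[0,0,0]},{"grip":36,"linear":[6,0,6],"rot":[0,0,0]},{"grip":36,"linear":[5,0,5],"rot":[0,0,0]},{"grip":36,"linear":[3,0,3],"rot":[0,0,0]},{"grip":36,"linear":[2,0,2],"rot":[0,0,0]},{"grip":36,"linear":[0,0,0],"rot":[0,0,0]},{"grip":36,"linear":[0,0,0],"rot":[0,0,0]}]'
python3 -m creep '[{"grip":36,"linear":[1.5,0,1.5],"rot":[0,0,0]},{"grip":36,"linear":[1,0,1],"rot":[0,0,0]},{"grip":36,"linear":[0,0,0],"rot":[0,0,0]}]'

```

```text
time_s: 38.8
eef_pos: [509.0, 12.4, 72.3]
ee_rot: [0.272, 0.65, 0.657, -0.269]
force: [0.3, -0.1, -0.6]
grip_width: 0.502
time_s: 39.05
eef_pos: [508.9, 12.4, 68.5]
ee_rot: [0.272, 0.65, 0.657, -0.269]
force: [0.2, -0.2, -1.5]
grip_width: 0.498
```

```bash
python3 -m creep '[{"grip":36,"linear":[1,0,1],"rot":[0,0,0]},{"grip":36,"linear":[0.7,0,0.7],"rot":[0,0,0]},{"grip":36,"linear":[0,0,0],"rot":[0,0,0]}]'
python3 -m creep '[{"grip":36,"linear":[0.7,0,0.7],"rot":[0,0,0]},{"grip":36,"linear":[0,0,0],"rot":[0,0,0]}]'

```

```text
time_s: 39.3
eef_pos: [508.8, 12.4, 66.0]
ee_rot: [0.272, 0.65, 0.657, -0.269]
force: [0.9, 1.1, -1.5]
grip_width: 0.503
time_s: 39.47
eef_pos: [508.9, 12.4, 65.1]
ee_rot: [0.272, 0.65, 0.657, -0.269]
force: [0.0, -0.4, -0.9]
grip_width: 0.5
```

```bash
python3 -m creep '[{"grip":36,"linear":[0.7,0,0.7],"rot":[0,0,0]},{"grip":36,"linear":[0,0,0],"rot":[0,0,0]}]'
python3 -m creep '[{"grip":36,"linear":[0.6,0,0.6],"rot":[0,0,0]},{"grip":36,"linear":[0,0,0],"rot":[0,0,0]}]'

```

```text
time_s: 39.63
eef_pos: [509.0, 12.4, 64.9]
ee_rot: [0.272, 0.65, 0.656, -0.269]
force: [-1.7, 1.4, 5.8]
grip_width: 0.5
time_s: 39.8
eef_pos: [509.2, 12.4, 64.9]
ee_rot: [0.273, 0.65, 0.656, -0.269]
force: [-2.1, 3.5, 10.3]
grip_width: 0.497
```

```bash
python3 -m creep '[{"grip":46,"linear":[-0.7,0,-0.7],"rot":[0,0,0]},{"grip":52,"linear":[0,0,0],"rot":[0,0,0]},{"grip":58,"linear":[0,0,0],"rot":[0,0,0]},{"grip":64,"linear":[0,0,0],"rot":[0,0,0]},{"grip":66,"linear":[0,0,0],"rot":[0,0,0]},{"grip":66,"linear":[0,0,-5],"rot":[0,0,0]},{"grip":66,"linear":[0,0,-15],"rot":[0,0,0]},{"grip":66,"linear":[0,0,-25],"rot":[0,0,0]},{"grip":66,"linear":[0,0,-35],"rot":[0,0,0]},{"grip":66,"linear":[0,0,-35],"rot":[0,0,0]},{"grip":66,"linear":[0,0,-25],"rot":[0,0,0]},{"grip":66,"linear":[0,0,0],"rot":[0,0,0]}]'
python3 - <<'E'
from h import *
from meas import *
p,d=cap('scene','s16.png'); cv2.imwrite('pics/s16c.png',cv2.resize(p[130:290,200:450,::-1],None,fx=3,fy=3))
p,d=cap('top','t16.png'); w=cloud('top',d); cv2.imwrite('pics/t16c.png',cv2.resize(p[140:310,120:450,::-1],None,fx=2.4,fy=2.4))
m=blobs('top',w,90,110,(470,720,-30,80)); print([(topview('top',q,102),np.nanpercentile(w[q][:,2],[5,50,95])) for q in m])
m=blobs('top',w,52,72,(340,700,200,390)); print([(topview('top',q,62),np.nanmedian(w[q][:,2])) for q in m])
m=blobs('top',w,75,110,(380,480,-120,20),5); print([(topview('top',q,85),w[q].mean(0)) for q in m])
E
```

```text
time_s: 40.8
eef_pos: [509.2, 114.7, 166.9]
ee_rot: [0.274, 0.65, 0.657, -0.266]
force: [-0.1, 0.1, 0.2]
grip_width: 0.776
[((array([596.94,  27.07], dtype=float32), (597.0343627929688, 26.87844467163086), (45.19590759277344, 43.87235641479492), 4.980820655822754, 336), array([ 97.75, 101.93, 105.33])), ((array([508.02,  22.15], dtype=float32), (508.092529296875, 22.12835693359375), (40.860748291015625, 40.91292190551758), 1.617835521697998, 323), array([ 97.96, 101.73, 105.55]))]
[((array([448.59, 288.54], dtype=float32), (448.2986145019531, 287.552001953125), (36.37846374511719, 47.01488494873047), 89.56007385253906, 226), np.float64(61.67141710194292))]
[((array([423.49, -68.84], dtype=float32), (423.460693359375, -68.34446716308594), (23.721664428710938, 23.937744140625), 46.28742218017578, 92), array([423.56, -68.39,  92.41]))]
```

View pics/s16c.png

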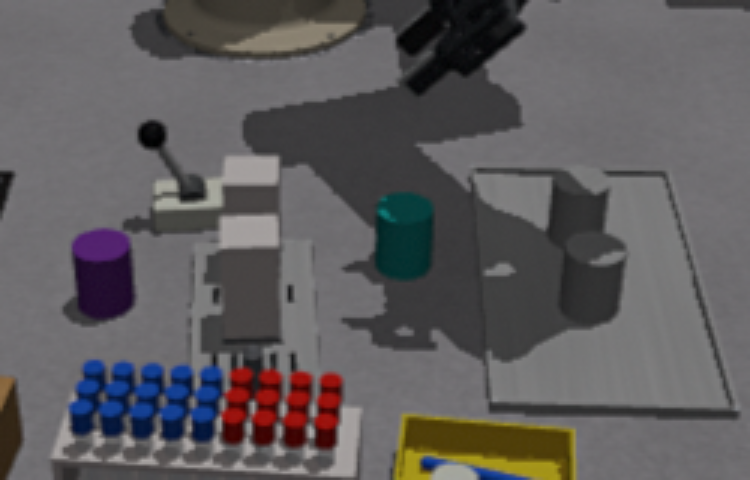

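View pics/t16c.png

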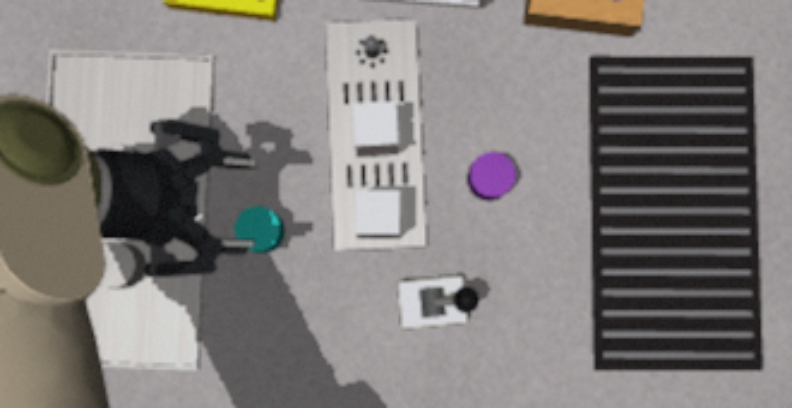

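Both jars are seated with their tops at z ≈ 102. The mat is empty, both pots are upright in the tray, and the bystanders look untouched. Only the lever is left: ball at about (423.5,-68.4,85), hinge at about (419.5,-37). I'll raise, go vertical, and close the fingers on the far (-y) side of the ball.

```bash
python3 -m creep '[{"grip":66,"linear":[-20,0,-20],"rot":[0,0,0]},{"grip":30,"linear":[-20,0,-20],"rot":[0,0.05,0]},{"grip":0,"linear":[0,0,0],"rot":[0,0.1,0]},{"grip":0,"linear":[0,0,0],"rot":[0,0.1,0]},{"grip":0,"linear":[0,0,0],"rot":[0,0.1,0]},{"grip":0,"linear":[0,0,0],"rot":[0,0.1,0]},{"grip":0,"linear":[0,0,0],"rot":[0,0.1,0]},{"grip":0,"linear":[0,0,0],"rot":[0,0.1,0]},{"grip":0,"linear":[0,0,0],"rot":[0,0.1,0]},{"grip":0,"linear":[0,0,0],"rot":[0,0.035,0]},{"grip":0,"linear":[0,0,0],"rot":[0,0,-0.11]},{"grip":0,"linear":[0,0,0],"rot":[0,0,0]}]' 30
python3 - <<'E'
from h import *
s=sensors.sense();w_,x,y,z=s['ee_rot'];print(Rot.from_quat([x,y,z,w_]).as_matrix())
print(tool([428.5,-115,215]))
E
```

```text
time_s: 41.9
eef_pos: [507.4, 109.7, 218.6]
ee_rot: [-0.001, 0.663, 0.748, -0.001]
force: [-0.1, -0.4, -0.0]
grip_width: -0.001
[[-0.12  0.99 -0.  ]
 [ 0.99  0.12 -0.  ]
 [ 0.   -0.   -1.  ]]
[-213.58 -105.36    3.84]
```

```bash
python3 -m creep '[{"grip":0,"linear":[-12,-6,0],"rot":[0,0,0]},{"grip":0,"linear":[-22,-11,0],"rot":[0,0,0]},{"grip":0,"linear":[-22,-11,0],"rot":[0,0,0]},{"grip":0,"linear":[-22,-11,0],"rot":[0,0,0]},{"grip":0,"linear":[-22,-11,0],"rot":[0,0,0]},{"grip":0,"linear":[-22,-11,0],"rot":[0,0,0]},{"grip":0,"linear":[-22,-11,0],"rot":[0,0,0]},{"grip":0,"linear":[-22,-11,0],"rot":[0,0,0]},{"grip":0,"linear":[-22,-11,0],"rot":[0,0,0]},{"grip":0,"linear":[-18,-8,0],"rot":[0,0,0]},{"grip":0,"linear":[-7.5,-2.5,0],"rot":[0,0,0]},{"grip":0,"linear":[0,0,0],"rot":[0,0,0]}]'
python3 - <<'E'
from h import *
print(tool([428.5,-115,75]))
E
```

```text
time_s: 42.9
eef_pos: [429.2, -114.2, 219.2]
ee_rot: [-0.001, 0.665, 0.747, -0.0]
force: [0.6, -0.2, -0.7]
grip_width: -0.001
[ -0.79  -0.57 144.22]
```

```bash
python3 -m creep '[{"grip":0,"linear":[0,0,15],"rot":[0,0,0]},{"grip":0,"linear":[0,0,25],"rot":[0,0,0]},{"grip":0,"linear":[0,0,30],"rot":[0,0,0]},{"grip":0,"linear":[0,0,30],"rot":[0,0,0]},{"grip":0,"linear":[0,0,25],"rot":[0,0,0]},{"grip":0,"linear":[0,0,13],"rot":[0,0,0]},{"grip":0,"linear":[0,0,6],"rot":[0,0,0]},{"grip":0,"linear":[0,0,0],"rot":[0,0,0]}]'
python3 -m creep '[{"grip":0,"linear":[5,0,0],"rot":[0,0,0]},{"grip":0,"linear":[8,0,0],"rot":[0,0,0]},{"grip":0,"linear":[8,0,0],"rot":[0,0,0]},{"grip":0,"linear":[8,0,0],"rot":[0,0,0]},{"grip":0,"linear":[8,0,0],"rot":[0,0,0]}]'
python3 - <<'E'
from h import *
p,d=cap('scene','s17.png'); cv2.imwrite('pics/s17c.png',cv2.resize(p[100:260,180:380,::-1],None,fx=3,fy=3))
E
```

```text
time_s: 43.57
eef_pos: [429.3, -112.1, 74.9]
ee_rot: [-0.001, 0.664, 0.748, -0.0]
force: [-0.1, -0.9, -0.1]
grip_width: 0.001
time_s: 43.98
eef_pos: [425.3, -75.4, 76.4]
ee_rot: [0.0, 0.663, 0.748, 0.0]
force: [0.8, 0.1, 0.2]
grip_width: -0.001
```

View pics/s17c.png

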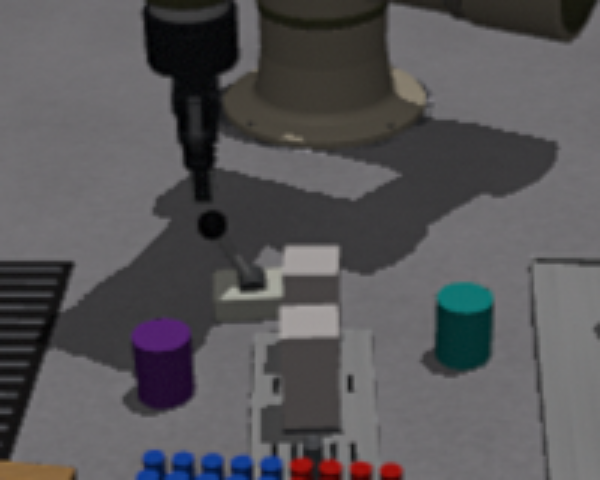

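```bash
python3 - <<'E'
from h import *
from meas import *
print(proj('scene',[[425.3,-75.4,76.4],[423.5,-68.4,85]]),proj('top',[[425.3,-75.4,76.4],[423.5,-68.4,85]]))
p,d=cap('top','t17.png'); cv2.imwrite('pics/t17c.png',cv2.resize(p[200:320,230:380,::-1],None,fx=4,fy=4))
print(sensors.sense()['eef_pos'])
E
```

```text
[[248.04 177.13]
 [250.61 173.91]] [[315.71 264.28]
 [313.03 264.98]]
[425.12 -75.1   76.19]
```

View pics/t17c.png

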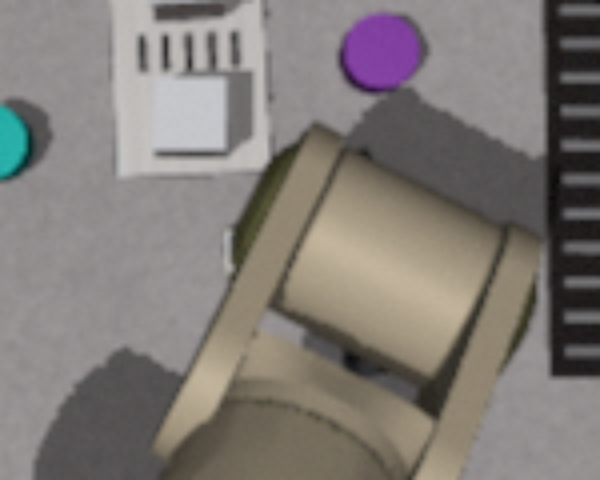

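```bash
python3 - <<'E'
from h import *
p,d=cap('scene'); w=cloud('scene',d)
for r in range(150,190,3): print(r,[tuple(w[r,c].round().astype(int)) if d[r,c]>0 else None for c in (244,247,250,253)])
E
```

```text
150 [(np.int64(476), np.int64(-72), np.int64(180)), (np.int64(471), np.int64(-66), np.int64(177)), (np.int64(474), np.int64(-58), np.int64(179)), (np.int64(121), np.int64(-103), np.int64(0))]
153 [(np.int64(467), np.int64(-74), np.int64(168)), (np.int64(454), np.int64(-69), np.int64(161)), (np.int64(466), np.int64(-60), np.int64(167)), (np.int64(136), np.int64(-101), np.int64(-3))]
156 [(np.int64(451), np.int64(-77), np.int64(151)), (np.int64(455), np.int64(-69), np.int64(153)), (np.int64(455), np.int64(-62), np.int64(153)), (np.int64(161), np.int64(-98), np.int64(0))]
159 [(np.int64(430), np.int64(-82), np.int64(132)), (np.int64(436), np.int64(-73), np.int64(135)), (np.int64(428), np.int64(-67), np.int64(131)), (np.int64(183), np.int64(-96), np.int64(1))]
162 [(np.int64(435), np.int64(-81), np.int64(126)), (np.int64(437), np.int64(-73), np.int64(127)), (np.int64(435), np.int64(-66), np.int64(126)), (np.int64(192), np.int64(-95), np.int64(-5))]
165 [(np.int64(433), np.int64(-82), np.int64(116)), (np.int64(436), np.int64(-74), np.int64(118)), (np.int64(436), np.int64(-66), np.int64(11
[... 867 characters left out ...]
.int64(310), np.int64(-98), np.int64(0)), (np.int64(300), np.int64(-91), np.int64(-5)), (np.int64(429), np.int64(-62), np.int64(70))]
183 [(np.int64(323), np.int64(-105), np.int64(-2)), (np.int64(322), np.int64(-96), np.int64(-2)), (np.int64(325), np.int64(-87), np.int64(-1)), (np.int64(325), np.int64(-79), np.int64(-1))]
186 [(np.int64(344), np.int64(-102), np.int64(1)), (np.int64(342), np.int64(-94), np.int64(0)), (np.int64(340), np.int64(-86), np.int64(-2)), (np.int64(339), np.int64(-77), np.int64(-2))]
189 [(np.int64(356), np.int64(-100), np.int64(-2)), (np.int64(354), np.int64(-92), np.int64(-3)), (np.int64(362), np.int64(-83), np.int64(2)), (np.int64(357), np.int64(-75), np.int64(-1))]
```

The depth shows the shut fingertips ending at z ≈ 103 although the TCP reads 76, so they are just over the ball and not beside it. Nothing has moved. I'll back off and come down about 28 mm.

```bash
python3 -m creep '[{"grip":0,"linear":[-10,0,0],"rot":[0,0,0]},{"grip":0,"linear":[-15,0,0],"rot":[0,0,0]},{"grip":0,"linear":[-13,0,0],"rot":[0,0,0]},{"grip":0,"linear":[0,0,0],"rot":[0,0,0]},{"grip":0,"linear":[0,0,10],"rot":[0,0,0]},{"grip":0,"linear":[0,0,12],"rot":[0,0,0]},{"grip":0,"linear":[0,0,6],"rot":[0,0,0]},{"grip":0,"linear":[0,0,0],"rot":[0,0,0]}]'
python3 -m creep '[{"grip":0,"linear":[4,0,0],"rot":[0,0,0]},{"grip":0,"linear":[5,0,0],"rot":[0,0,0]},{"grip":0,"linear":[5,0,0],"rot":[0,0,0]},{"grip":0,"linear":[5,0,0],"rot":[0,0,0]},{"grip":0,"linear":[5,0,0],"rot":[0,0,0]},{"grip":0,"linear":[5,0,0],"rot":[0,0,0]}]'
python3 - <<'E'
from h import *
p,d=cap('scene','s18.png'); cv2.imwrite('pics/s18c.png',cv2.resize(p[100:260,180:380,::-1],None,fx=3,fy=3))
E
```

```text
time_s: 44.8
eef_pos: [429.1, -113.9, 46.9]
ee_rot: [-0.001, 0.664, 0.748, -0.0]
force: [0.0, 0.5, -0.2]
grip_width: 0.0
time_s: 45.3
eef_pos: [426.7, -85.0, 48.4]
ee_rot: [0.001, 0.663, 0.748, 0.0]
force: [0.7, -2.1, 1.5]
grip_width: -0.005
```

View pics/s18c.png

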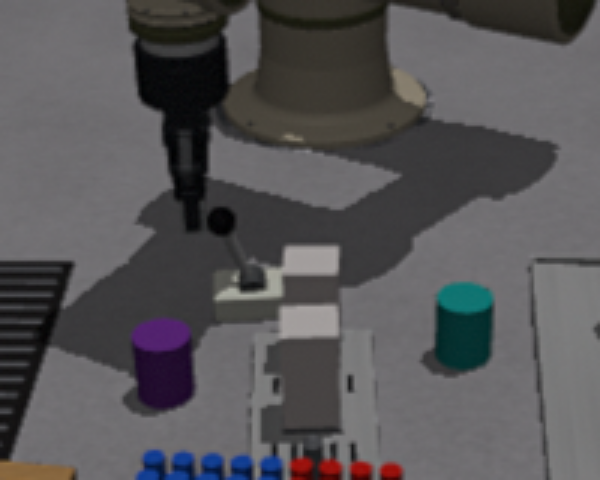

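The finger is now against the ball and the lever is moving. I'll push on over.

```bash
python3 -m creep '[{"grip":0,"linear":[5,0,0],"rot":[0,0,0]},{"grip":0,"linear":[6,0,0],"rot":[0,0,0]},{"grip":0,"linear":[6,0,0],"rot":[0,0,0]},{"grip":0,"linear":[6,0,0],"rot":[0,0,0]},{"grip":0,"linear":[6,0,0],"rot":[0,0,0]},{"grip":0,"linear":[6,0,0],"rot":[0,0,0]},{"grip":0,"linear":[5,0,0],"rot":[0,0,0]},{"grip":0,"linear":[0,0,0],"rot":[0,0,0]}]'
python3 - <<'E'
from h import *
p,d=cap('scene','s19.png'); cv2.imwrite('pics/s19c.png',cv2.resize(p[100:260,180:380,::-1],None,fx=3,fy=3))
E
```

```text
time_s: 46.02
eef_pos: [421.2, -44.5, 47.8]
ee_rot: [-0.0, 0.663, 0.749, -0.0]
force: [0.3, 0.3, -0.5]
grip_width: -0.003
```

View pics/s19c.png

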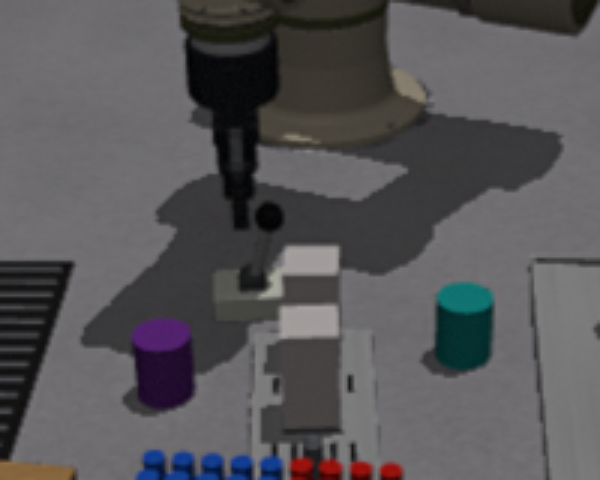

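The lever is past vertical. I'll keep going to the stop in small steps.

```bash
python3 -m creep '[{"grip":0,"linear":[4,0,0],"rot":[0,0,0]},{"grip":0,"linear":[4,0,0],"rot":[0,0,0]},{"grip":0,"linear":[3,0,0],"rot":[0,0,0]},{"grip":0,"linear":[0,0,0],"rot":[0,0,0]}]'
python3 -m creep '[{"grip":0,"linear":[2,0,0],"rot":[0,0,0]},{"grip":0,"linear":[2,0,0],"rot":[0,0,0]},{"grip":0,"linear":[0,0,0],"rot":[0,0,0]}]'
```

```text
time_s: 46.4
eef_pos: [420.1, -34.2, 47.9]
ee_rot: [-0.0, 0.663, 0.748, 0.0]
force: [0.0, 0.7, 0.4]
grip_width: 0.002
time_s: 46.65
eef_pos: [419.7, -30.4, 48.0]
ee_rot: [-0.0, 0.663, 0.748, 0.0]
force: [0.2, -0.7, -0.3]
grip_width: -0.0
```

```bash
python3 - <<'E'
from h import *
p,d=cap('scene','s20.png'); cv2.imwrite('pics/s20c.png',cv2.resize(p[100:260,180:380,::-1],None,fx=3,fy=3))
w=cloud('scene',d)
m=(p.max(2)<40)&(w[...,0]>395)&(w[...,0]<450)&(w[...,1]>-45)&(w[...,1]<40)&(w[...,2]>65)&(w[...,2]<105)
v,u=np.nonzero(m);print(len(u),np.median(u),np.median(v),np.nanpercentile(w[m],[5,50,95],axis=0))
E
```

```text
123 273.0 173.0 [[417.23 -34.12  78.82]
 [427.7  -11.14  90.65]
 [434.01   2.73 102.45]]
```

View pics/s20c.png

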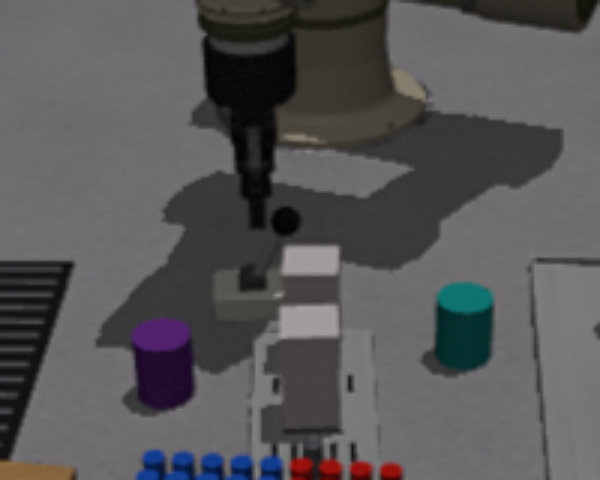

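```bash
python3 -m creep '[{"grip":0,"linear":[1.5,0,0],"rot":[0,0,0]},{"grip":0,"linear":[0,0,0],"rot":[0,0,0]}]'
python3 -m creep '[{"grip":0,"linear":[1.5,0,0],"rot":[0,0,0]},{"grip":0,"linear":[0,0,0],"rot":[0,0,0]}]'
python3 -m creep '[{"grip":0,"linear":[1.5,0,0],"rot":[0,0,0]},{"grip":0,"linear":[0,0,0],"rot":[0,0,0]}]'
```

```text
time_s: 46.87
eef_pos: [419.6, -29.1, 47.9]
ee_rot: [-0.0, 0.663, 0.748, 0.0]
force: [0.7, -0.6, -0.1]
grip_width: -0.006
time_s: 47.03
eef_pos: [419.5, -28.0, 48.0]
ee_rot: [0.0, 0.663, 0.748, -0.0]
force: [-0.1, -3.1, -1.2]
grip_width: 0.001
time_s: 47.2
eef_pos: [419.6, -27.6, 48.1]
ee_rot: [0.001, 0.663, 0.749, -0.001]
force: [-1.0, -12.7, -1.9]
grip_width: -0.003
```

The lever is at its end stop: the reaction rose to 12.7 N with no further travel. I'll retreat and do the final check.

```bash
python3 -m creep '[{"grip":0,"linear":[-4,0,0],"rot":[0,0,0]},{"grip":0,"linear":[-10,0,0],"rot":[0,0,0]},{"grip":0,"linear":[-15,0,0],"rot":[0,0,0]},{"grip":0,"linear":[-15,0,0],"rot":[0,0,0]},{"grip":0,"linear":[-15,0,0],"rot":[0,0,0]},{"grip":0,"linear":[-10,0,-15],"rot":[0,0,0]},{"grip":0,"linear":[0,0,-30],"rot":[0,0,0]},{"grip":0,"linear":[0,0,-35],"rot":[0,0,0]},{"grip":0,"linear":[0,0,-35],"rot":[0,0,0]},{"grip":0,"linear":[-25,0,-30],"rot":[0,0,0]},{"grip":0,"linear":[-30,0,0],"rot":[0,0,0]},{"grip":0,"linear":[-30,0,0],"rot":[0,0,0]}]'
python3 -m creep '[{"grip":0,"linear":[-35,0,0],"rot":[0,0,0]},{"grip":0,"linear":[-35,0,0],"rot":[0,0,0]},{"grip":0,"linear":[-35,0,0],"rot":[0,0,0]},{"grip":0,"linear":[-35,0,0],"rot":[0,0,0]},{"grip":0,"linear":[-20,0,0],"rot":[0,0,0]},{"grip":0,"linear":[0,0,0],"rot":[0,0,0]}]'
python3 - <<'E'
from h import *
from meas import *
p,d=cap('scene','s21.png')
p,d=cap('top','t21.png'); w=cloud('top',d)
m=blobs('top',w,90,110,(470,720,-30,80)); print([(topview('top',q,102),np.nanpercentile(w[q][:,2],[5,50,95])) for q in m])
m=blobs('top',w,52,72,(340,700,200,390)); print([(topview('top',q,62),np.nanmedian(w[q][:,2])) for q in m])
m=blobs('top',w,75,110,(380,480,-120,40),5); print([(topview('top',q,85),w[q].mean(0)) for q in m])
for n,box in (('dish',(700,820,115,260)),('box',(700,820,-300,-110))):
    q=(w[...,2]>15)&(w[...,0]>box[0]-50)&(w[...,0]<box[1])&(w[...,1]>box[2])&(w[...,1]<box[3]); print(n,np.nanpercentile(w[q],[1,99],axis=0))
E
```

```text
time_s: 48.2
eef_pos: [438.3, -180.7, 194.9]
ee_rot: [0.002, 0.663, 0.749, 0.0]
force: [-0.2, 0.7, 0.3]
grip_width: -0.001
time_s: 48.7
eef_pos: [456.2, -341.8, 192.0]
ee_rot: [-0.0, 0.665, 0.747, 0.0]
force: [-1.0, -0.6, -0.1]
grip_width: 0.004
[((array([596.84,  27.03], dtype=float32), (596.9633178710938, 26.872249603271484), (45.33854293823242, 43.87235641479492), 4.980820178985596, 336), array([ 97.6 , 101.73, 105.33])), ((array([508.12,  22.11], dtype=float32), (508.092529296875, 22.12835693359375), (40.860748291015625, 40.91292190551758), 1.617835521697998, 321), array([ 98.  , 101.62, 105.44]))]
[((array([550.86, 293.71], dtype=float32), (550.3375854492188, 293.78662109375), (46.68926239013672, 45.51142883300781), 47.34360885620117, 296), np.float64(61.7528760077006)), ((array([448.83, 293.82], dtype=float32), (448.4449157714844, 293.2755432128906), (46.83445739746094, 47.11922836303711), 3.220691204071045, 301), np.float64(61.691794482841736))]
[((array([415.59,  -4.25], dtype=float32), (415.5724182128906, -3.347506523132324), (21.555248260498047, 24.15965461730957), 1.6631559133529663, 90), array([415.71,  -4.21,  92.05]))]
dish [[722.7  137.03  15.14]
 [801.   259.06  36.26]]
box [[ 715.39 -252.62   18.73]
 [ 800.43 -131.81   65.96]]
```

View pics/s21.png

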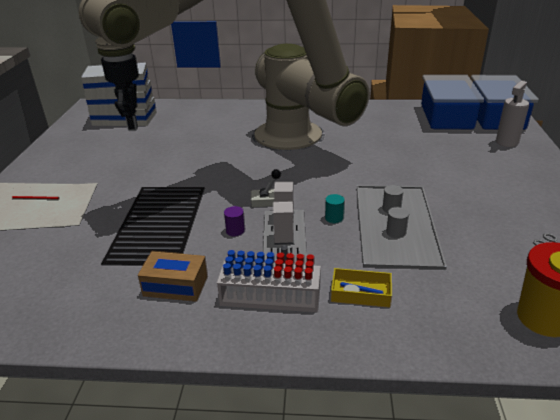

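View pics/t21.png

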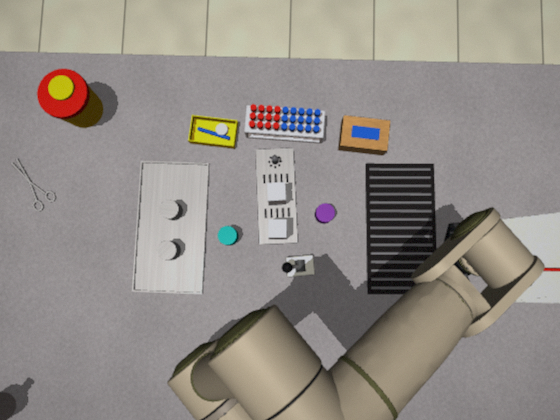

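Everything is in place. The pots are at (172,209) and (170,249) on the tray and the jars at (277,192) and (278,229) on the pegs. The lever ball is now at (287,267), mirrored from its start, and the bystanders are unmoved.

```bash
python3 - <<'E'
from rig import ctrl,sensors
print(ctrl.finish_job())
E
```

```text
the job is handed in; nothing more can be done
None
```

The job is done and handed in, about 49 s into the 210 s allowed. The hand-in gave no verdict.

**What I did, in order:**
- **Pots:** I lifted both steel gallipots off their pegs and stood them mouth down in the tray.
- **Jars:** I put both jars mouth down over the middle and front pegs. One jar was knocked about 50 mm aside during the run; I measured it again and placed it.
- **Dryer:** Last, I swung the switch lever over to its end stop.

**Last checks:**
- **Pots:** Tops are at z ≈ 62 mm, at (551,294) and (449,294).
- **Jars:** Tops are at z ≈ 102 mm, so the rims are on the plate. Both are centred on their pegs to about 1.5 mm.
- **Lever:** The ball moved from y = -69 to -4 mm, the mirror of where it started. The reaction rose to about 13 N at the stop, and the lever stayed over after I backed off.
- **Bystanders:** The dish and swab box measured the same as at the start. The rack looked unmoved in the last pictures, though I did not re-measure it.

**What disagreed:** With the gripper shut, the fingertips sat about 26 mm higher than the reported TCP. My first pass at the lever therefore went over the ball without touching anything, so I backed off and made a lower pass.

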